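# Demould resin blanks from a roll-over mould

## Task

Demould the resin blanks: slide the wooden tray up against the mould stand on its empty side, centred and square to it, roll the flip-top mould right over by its handle so the lid swings open and the blanks drop into the tray, and push the ejector buttons on its back fully in so that no blank stays in the mould. Then roll the mould back upright with its lid shut, and lay all the blanks flat on the slatted curing rack without their touching one another. Don't knock over the paint cup.

Things in the scene. Friction and masses are not known exactly. Their poses are not given: they have to be found in the camera images.
- stand: fixed grey stand of the roll-over mould, bolted to the bench. Origin on the bench, midway between the two posts, under the turning axis; local x runs along the turning axis, y points to the side where the mould starts, -y to the empty side where it dumps, z up. Base plate 206 x 130 x 12 mm, from y = -20 to y = +110 mm. Posts at x = +/-96 mm (14 mm thick, 44 mm wide), 168 mm high. Turning axis at z = 140 mm
- tray_place (a point): point on the bench, 97 mm from the turning axis on the empty (-y) side of the stand, centred between the posts: the centre of the tray belongs here when it stands against the base plate (2 mm gap), its axes along the stand's. Axes as the stand's
- mould (a joint): angle of the mould about the turning axis (stand's +x): 0 = upright at its +y rest, lid on top; pi = rolled over at its stop on the -y side, lid underneath. The aluminium block (156 x 76 x 38 mm, from 30 to 106 mm off the axis, z from -20 to +18 mm about the axis plane) has four cavities, two by two. Stiff damped bearing: about 6 N at the handle; left alone more than about 60 degrees off the vertical it sinks gently to its rest
- handle (a point): middle of the handle bar, 151 mm off the turning axis, in its plane, 45 mm beyond the block. A rubber sleeve 16 mm thick and 90 mm long, parallel to the turning axis, free to spin on the bar, so it can be held in the fingers while the mould turns. The point turns with the mould: it moves on a half circle of 151 mm radius about the axis, over the top. Axes as the stand's at joint mould = 0
- lid (a joint): opening angle of the plain loose lid of the mould: 0 shut, about 1.57 when it hangs straight down from the mould rolled over; hinged along the outer edge of the block next to the handle, 76 mm long; falls open or shut by gravity; hangs to 41 mm above the bench
- ejector_near (a joint): travel of the spring ejector of the outer cavity (row next to the handle) at the stand's -x end: 0 out, 0.014 m fully pressed; springs back. Spring roller catches hold the blank in this cavity even upside down; the ejector pushes it past them. Takes about 5 N in all
- ejector_far (a joint): the same for the outer cavity at the stand's +x end
- button_near (a point): centre of the outer face of the unpressed round black button (28 mm across) of ejector_near, on the underside of the block (z = -42 mm in the mould, x = -37, y = 85.5 mm from the axis); on top, 182 mm above the bench, when the mould is rolled over. The point stays with the block and does not follow the button; press 14 mm into the block
- button_far (a point): the same for ejector_far, at x = +37 mm
- blank_1: loose cream resin turning blank, square bar 64 x 22 x 22 mm, 40 g, long axis = its x; origin at its centre. Starts in the plain inner cavity at the stand's -x end and drops out when the mould is rolled over; may be absent
- blank_2: the same bar, starts in the plain inner cavity at the stand's +x end; may be absent
- blank_3: the same bar, starts in the outer cavity with the near ejector; may be absent
- blank_4: the same bar, starts in the outer cavity with the far ejector; may be absent (at most one of the four is absent)
- tray: loose open plywood tray, outside 174 (x) x 150 (y) x 24 mm high over its walls, floor 12 mm and walls 8 mm thick (a blank lying in it stands 10 mm above the walls), 0.35 kg; origin under its centre, z up. Can be dragged by a wall pinched from above
- rack: loose slatted wooden curing rack, 92 (x) x 196 (y) mm, top of the slats 26 mm high, slats along y; origin under its centre, z up. Blanks lie across the slats: a blank's centre is then 37 mm up
- paint_cup: white plastic cup, 69 mm wide, 58 mm high, standing left of the stand; origin under its centre

How it is judged:
By the outcome, as a careful person would: the job done as asked, in the order asked, and still so for the second after the job is handed in, with the robot touching nothing.
Of blank_1, blank_2, blank_3, blank_4 only 3 to 4 are there at a start; the rules pass over those that are not, and their reading is None.
At some moment in a run one of tray, rack may be knocked a few centimetres aside while the robot is not near it.
Once in a run the grip may slacken for a moment while it holds something.
It also fails if it takes over 210 s, if anything falls off the work surface, if the arm or the gripper's body presses on something with over 40 N, if the wrist force passes 120 N, or if a joint passes its speed limit or range.

## Robot

A 7-joint arm with a two-finger parallel gripper is mounted at the origin on a cart in front of the work surface, level with it; the furniture and walls round the work are solid. World frame = base frame: x ahead of the robot, y to its left, z up, the work surface at z = 0. Lengths are in m, angles in rad, forces in N, time in s.
With the tool pointing down it reaches from about 0.35 to 0.775 m from the base axis. Payload 3.1 kg.
Tool frame: the origin (TCP) lies midway between the tips of the shut fingers; the grasp point (between the pads) lies r.pinch_z behind it (r.pinch_z is the distance from the TCP to the grasp point, in m); z points along the fingers, x is the direction in which the jaws open and shut, and the axes are right-handed (so a half turn about z gives the same grasp; the last joint's range is limited). The gripper opens to 85 mm and grips with 20 to 120 N. Pads are 22 mm wide; open, the fingers measure 114 mm over their backs; the gripper's body (76 mm by 85 mm) begins 54 mm behind the grasp point. The pads swing forward as they close: fully open they stand 13 mm farther back than shut.
Start: joints at [1.275, 0.311, 0.014, 1.512, -0.004, 1.319, -0.027], TCP at [0.138, -0.532, 0.231] pointing down, gripper open.
Joint ranges: [-2.7, 2.7], [-0.3, 1.91], [-1.27, 1.3], [0.12, 2.57], [-1.44, 4.58], [0.2, 2.03], [-3.05, 3.05]. Speed limits (rad/s): [2.79, 2.79, 3.14, 3.14, 3.14, 3.14, 3.14].

## Interface

Orientations are given as a unit quaternion [x, y, z, w].
In Python, from bench import r gives the robot as it stands.
- The arm moves only by the tool apply_moves, never from a script. Its argument "increments" is a list that holds one entry, the list of rows, each a list of 5 numbers: the closure, from 0 (fully open) to 1 (shut), then the shift along the world's x, y, z in m, then the turn about the world's z in rad. A call has 1 to 20 rows; each row shifts and turns the commanded pose from where the row before left it; what a row does not reach is not made up. A row lasts 1/12 s, in which the tool goes at most 41.7 mm and 7.16 degrees, less where a joint would pass 70% of its speed; a pose out of reach is approached as far as the arm can. A call with a gripper value outside its range is refused whole. The fingers move at their own pace and stop on an object; the grip force is fixed at half the most. Time passes only in rows, so rows that do not move let the fingers close. It gives the time, the measured TCP pose, the force and the opening at its end, in the units of the state.
- r.state(): the state, without advancing time (a new reading comes with each control period).
- r.grab_frame(name): name is "side" or "top" or "wrist"; returns (picture, depth): 480x640x3 uint8, red, green, blue; 480x640 float32, m along the optical axis (not along the pixel's ray), 0 where there is no reading.
- r.camera_model(name): a dict with "fov_y" (degrees; the focal length in pixels is half the picture's height over the tangent of half this angle, whatever the lens; pixels are square), "cx", "cy" (the principal point, pixels), "world_from_camera" (4x4, takes a point from camera to world coordinates); the wrist camera has in their place "T_tool_cam" (4x4, takes a point from camera to tool coordinates, whose origin is the TCP and whose axes are the tool frame's). Camera axes: x right, y down, z forward; pixel columns grow to the right and rows downward; lengths in m; the calibration is good to about 2 mm. A picture is of the moment at which its call begins: read the wrist's pose just before it. camera_model takes no time and is no camera call.
- r.sign_off(): hands the job in, once; it reports no verdict.
The state is a dict: "time_s": time; "joint_positions": joint angles; "qvel": joint speeds; "tau": joint torques, N m; "eef_pos": TCP position; "eef_rot": TCP orientation; "force": force on the tool from outside, world axes, zero at the start; "torque": the same for the moment, N m; "width": opening from 0.0 (shut) to 1.0 (fully open).
Only numpy, scipy, OpenCV 4.12 (cv2) and the standard library are available. Lean on these libraries where they do the work, as an engineer would, in place of code of your own. Each camera call takes 0.05 s, during which the arm holds its last target.

## Working session

There is one attempt and no reset: what is moved stays moved. The work goes in short steps, Python scripts to look and compute and a tool call to move; the robot and the scene stay as the last step left them, time stands still between calls to the robot, and variables do not carry over. Pictures are saved under pics/ and viewed, and the job is handed in when it is done.

Besides the shell and the picture viewer there is one more tool, called after "Call:" as name([rows], argument=value, ...), one row to a line, values as JSON. apply_moves: Moves the arm, as the interface text tells. Its arguments: {"type":"object","properties":{"increments":{"type":"array","items":{"type":"array","items":{"type":"array","items":{"type":"number"}}}}},"required":["increments"]}

```bash
mkdir -p pics; ls
python3 - <<'E'
from bench import r
import cv2,numpy as np
print(r.state()); print(r.pinch_z)
for n in ["side","top","wrist"]:
    p,d=r.grab_frame(n); cv2.imwrite(f"pics/{n}0.png",p[:,:,::-1]); np.savez(f"{n}0.npz",p=p,d=d)
    print(n,r.camera_model(n))
E
```

```text
pics
{'time_s': 0.0, 'joint_positions': array([ 1.27528865,  0.31171566,  0.01397795,  1.51305086, -0.00443192,
        1.31919258, -0.0272137 ]), 'qvel': array([ 0.00094686,  0.00172954, -0.00165919,  0.00180687,  0.00066953,
        0.00113568,  0.00123631]), 'tau': array([-6.35082943e-04, -3.79913771e+01,  1.45857506e-01, -2.30590439e+01,
        1.23030998e-02,  1.37533454e-02,  9.50908152e-07]), 'eef_pos': array([ 0.13794795, -0.53167056,  0.23022902]), 'eef_rot': array([ 7.90934908e-01, -6.11899181e-01, -9.41851116e-04, -6.90370635e-04]), 'force': array([-0.43592257,  0.01599533,  0.36232539]), 'torque': array([ 0.01008258, -0.00614374,  0.05243872]), 'width': 0.9991256487302328}
0.0187
side {'fov_y': 56.17013371377347, 'cx': 317.992123694396, 'cy': 242.14957188091842, 'world_from_camera': array([[ 0.98329995, -0.06450058,  0.170179  ,  0.35055798],
       [-0.18153   , -0.41422189,  0.89188962, -0.93662482],
       [ 0.01296447, -0.9078876 , -0.41901315,  0.49108721],
       [ 0.        ,  0.        ,  0.        ,  1.        ]])}
top {'fov_y': 50.72309914202015, 'cx': 317.6753473948626, 'cy': 239.10072940402097, 'world_from_camera': array([[ 0.02615131, -0.99612355,  0.08398799,  0.4218101 ],
       [-0.99943168, -0.0278406 , -0.01900549, -0.12692997],
       [ 0.02127009, -0.08344324, -0.99628551,  0.97512397],
       [ 0.        ,  0.        ,  0.        ,  1.        ]])}
wrist {'fov_y': 69.48313448445721, 'cx': 321.96791174655914, 'cy': 242.37843589828015, 'T_tool_cam': array([[ 9.99999289e-01,  5.87765447e-04,  1.03783146e-03,
        -1.66871687e-03],
       [-8.53646207e-04,  9.60402902e-01,  2.78613599e-01,
        -7.01951200e-02],
       [-8.32976904e-04, -2.78614287e-01,  9.60402720e-01,
        -1.43374462e-01],
       [ 0.00000000e+00,  0.00000000e+00,  0.00000000e+00,
         1.00000000e+00]])}
```

View pics/side0.png

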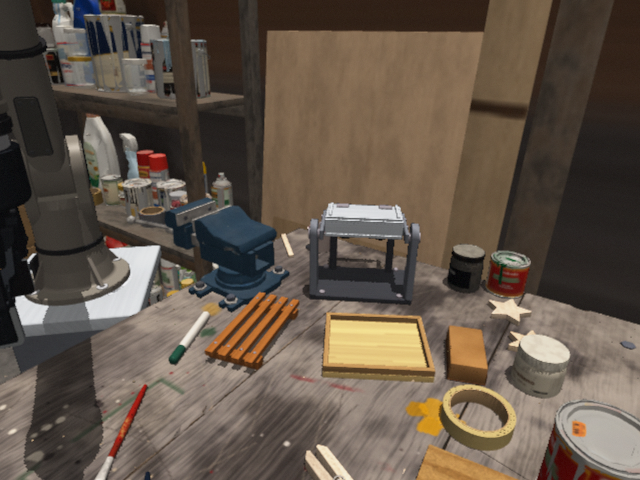

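View pics/top0.png

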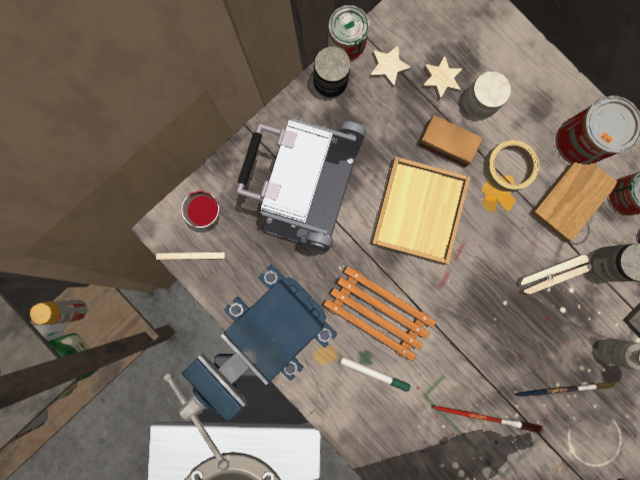

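View pics/wrist0.png

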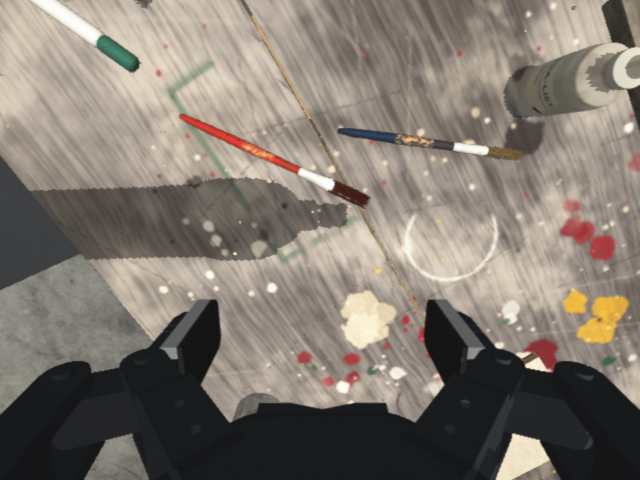

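```bash
cat > h.py <<'E'
import numpy as np,cv2
from bench import r
from scipy.spatial.transform import Rotation as R
def K(n):
    c=r.camera_model(n); f=240/np.tan(np.radians(c['fov_y']/2)); return f,c['cx'],c['cy'],c
def wfc(n,st=None):
    c=r.camera_model(n)
    if n!='wrist': return c['world_from_camera']
    T=np.eye(4);T[:3,:3]=R.from_quat(st['eef_rot']).as_matrix();T[:3,3]=st['eef_pos'];return T@c['T_tool_cam']
def cloud(n,d,T):
    f,cx,cy,_=K(n); v,u=np.mgrid[0:480,0:640]
    P=np.stack([(u-cx)/f*d,(v-cy)/f*d,d,np.ones_like(d)],-1)@T.T
    P=P[...,:3]; P[d<=0]=np.nan; return P
def ray(n,uv,z,T):
    f,cx,cy,_=K(n); uv=np.atleast_2d(uv)
    D=np.c_[(uv[:,0]-cx)/f,(uv[:,1]-cy)/f,np.ones(len(uv))]@T[:3,:3].T
    o=T[:3,3]; return o+D*((z-o[2])/D[:,2])[:,None]
def proj(n,X,T):
    f,cx,cy,_=K(n); X=np.atleast_2d(X); p=(X-T[:3,3])@T[:3,:3]; return np.c_[p[:,0]/p[:,2]*f+cx,p[:,1]/p[:,2]*f+cy]
def grab(n,name=None):
    st=r.state(); p,d=r.grab_frame(n); T=wfc(n,st)
    if name: cv2.imwrite(f'pics/{name}.png',p[:,:,::-1])
    return p,d,T
def rect(P):
    (c,s,a)=cv2.minAreaRect((P[:,:2]*1000).astype(np.float32)); return np.round(c,1),np.round(s,1),round(a,1)
E
python3 - <<'E'
from h import *
z=np.load('top0.npz');p,d=z['p'],z['d'];T=wfc('top');P=cloud('top',d,T)
hsv=cv2.cvtColor(p,cv2.COLOR_RGB2HSV)
def roi(x0,y0,x1,y1):
    m=np.zeros((480,640),bool);m[y0:y1,x0:x1]=1;return m
print('bench',np.nanpercentile(P[340:360,480:520,2],[5,50,95]))
# tray
for nm,R0,zr in [('tray',(365,145,480,275),(.012,.035)),('rack',(315,255,445,370),(.015,.04)),('cup',(175,185,225,235),(.02,.08)),('lid',(230,110,340,230),(.150,.166)),('post',(240,110,375,255),(.155,.20)),('base',(240,110,375,255),(.006,.018)),('handle',(230,110,275,210),(.12,.16))]:
    m=roi(*R0)&(P[...,2]>zr[0])&(P[...,2]<zr[1])
    m=cv2.morphologyEx(m.astype(np.uint8),cv2.MORPH_OPEN,np.ones((2,2)))>0
    Q=P[m]; print(nm,m.sum(),rect(Q),np.round(np.percentile(Q[:,2],[5,50,95]),4))
for uv in [(355,133),(318,240),(300,170),(250,165),(200,210),(395,165),(420,210)]: print(uv,np.round(P[uv[1],uv[0]],4))
E
```

```text
bench [-0.0032625  -0.00051968  0.00239399]
tray 2591 (array([nan, nan]), array([0., 0.]), 0.0) [nan nan nan]
rack 3620 (array([ 403.4, -258.6]), array([126.1, 265.7]), 50.0) [nan nan nan]
cup 1120 (array([542.1,  70.1]), array([55.6, 51.6]), 42.1) [nan nan nan]
lid 3788 (array([ 607.7, -110. ]), array([ 99.1, 184.9]), 76.3) [nan nan nan]
post 4916 (array([ 596.5, -126.2]), array([131.4, 204.4]), 74.0) [nan nan nan]
base 2812 (array([ 582.5, -137.6]), array([ 73.3, 227.9]), 52.1) [nan nan nan]
handle 834 (array([631.9, -29. ]), array([ 66.7, 164. ]), 83.8) [nan nan nan]
(355, 133) [ 0.668  -0.1995  0.1587]
(318, 240) [ 0.4885 -0.1429  0.1671]
(300, 170) [ 0.6019 -0.1107  0.1647]
(250, 165) [ 0.6115 -0.0274  0.1477]
(200, 210) [0.5494 0.0759 0.0347]
(395, 165) [ 0.6491 -0.2899  0.0214]
(420, 210) [ 0.5647 -0.3409  0.0123]
```

Run:
```python
import cv2
a=cv2.imread('pics/top0.png')[90:300,180:480]
cv2.imwrite('pics/crop0.png',cv2.resize(a,None,fx=2.6,fy=2.6))
a=cv2.imread('pics/side0.png')[180:400,190:490]
cv2.imwrite('pics/crop1.png',cv2.resize(a,None,fx=2.6,fy=2.6))
```

```text
(no output)
```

View pics/crop0.png

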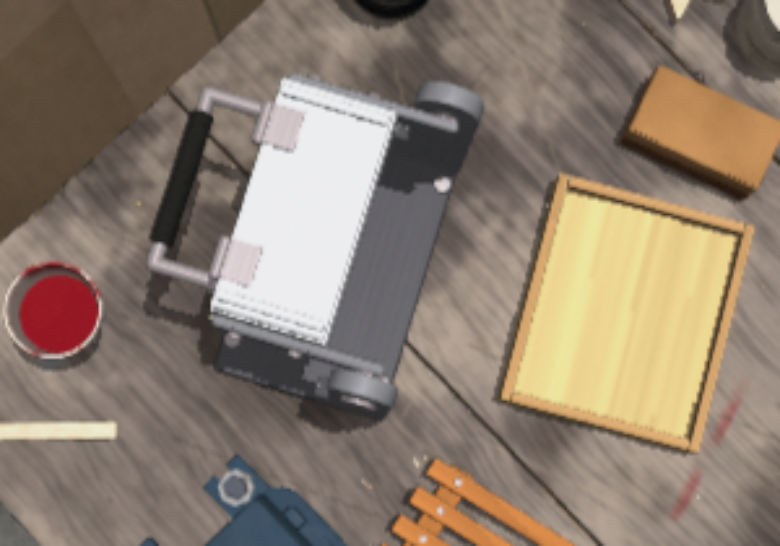

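View pics/crop1.png

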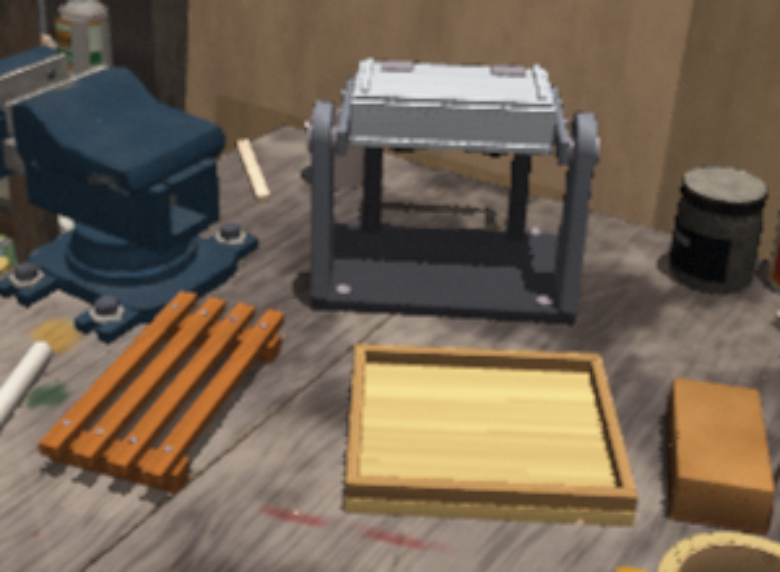

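```bash
cat >> h.py <<'E'
def biggest(m,roi=None):
    m=m.astype(np.uint8)*255
    if roi is not None:
        k=np.zeros_like(m);k[roi[1]:roi[3],roi[0]:roi[2]]=1;m=m*k
    m=cv2.morphologyEx(m,cv2.MORPH_OPEN,np.ones((2,2)))
    cs,_=cv2.findContours(m,cv2.RETR_EXTERNAL,cv2.CHAIN_APPROX_NONE)
    return max(cs,key=cv2.contourArea)[:,0,:].astype(float)
E
python3 - <<'E'
from h import *
z=np.load('top0.npz');p,d=z['p'],z['d'];T=wfc('top');P=cloud('top',d,T)
hsv=cv2.cvtColor(p,cv2.COLOR_RGB2HSV).astype(int);H,S,V=hsv[...,0],hsv[...,1],hsv[...,2]
for nm in [(395,165),(420,210),(300,170),(380,300),(250,165),(400,120+90)]: print(nm,hsv[nm[1],nm[0]])
c=biggest((S>90)&(V>100)&(H<30),(365,150,480,275)); print('tray z24',rect(ray('top',c,.024,T)),'z0',rect(ray('top',c,0,T)))
f=biggest((S>60)&(V>190)&(H>15)&(H<32),(365,150,480,275)); print('floor z12',rect(ray('top',f,.012,T)))
l=biggest((S<30)&(V>180),(255,100,350,235)); print('lid',rect(ray('top',l,.164,T)))
for z0 in (.158,.168): print(cv2.boxPoints(cv2.minAreaRect((ray('top',l,z0,T)[:,:2]*1000).astype(np.float32))).round(1).tolist())
h=biggest((V<50),(236,125,268,195)); print('handle',rect(ray('top',h,.145,T)))
k=(S>140)&(H<20)&(V>100); kk=np.zeros_like(k);kk[255:370,315:445]=1; v,u=np.where(k&kk); print('rack z26',rect(ray('top',np.c_[u,v].astype(float),.026,T)))
q=biggest((S>150)&(V>80)&((H>170)|(H<8)),(175,185,225,235)); print('paint',rect(ray('top',q,.05,T)))
# lid depth plane
m=np.zeros((480,640),np.uint8);cv2.fillPoly(m,[l.astype(np.int32)],1);m=cv2.erode(m,np.ones((9,9)))>0
Q=P[m];print('lid z',np.nanpercentile(Q[:,2],[5,50,95]))
# posts
for u0 in [(353,127),(319,239)]: print(ray('top',[u0],.168,T))
E
```

```text
(395, 165) [ 16 121 208]
(420, 210) [ 26  87 237]
(300, 170) [120   2 239]
(380, 300) [ 14  44 139]
(250, 165) [10 25 31]
(400, 210) [ 27  84 237]
tray z24 (array([ 562.2, -342.5]), array([149.3, 174.2]), 76.2) z0 (array([ 565.8, -347.9]), array([153.1, 178.6]), 76.2)
floor z12 (array([ 564.3, -341.3]), array([141.5, 171.4]), 76.2)
lid (array([ 600.5, -104.6]), array([ 79.1, 154.8]), 74.6)
[[516.0, -122.19999694824219], [666.4000244140625, -163.5], [687.5, -86.69999694824219], [537.2000122070312, -45.400001525878906]]
[[514.9000244140625, -122.19999694824219], [663.4000244140625, -163.10000610351562], [684.2999877929688, -87.19999694824219], [535.7000122070312, -46.400001525878906]]
handle (array([622.3, -28. ]), array([15. , 89.1]), 74.8)
rack z26 (array([ 367.2, -263.5]), array([195.1,  90.4]), 59.5)
paint (array([545.7,  67. ]), array([52.4, 54.2]), 47.4)
lid z [0.16152938 0.16396477 0.16709241]
[[ 0.67507553 -0.19519001  0.168     ]]
[[ 0.49007248 -0.14444204  0.168     ]]
```

Call:
apply_moves([
  [[0,0.029,0.0085,0,-0.037],[0,0.029,0.0085,0,-0.037],[0,0.029,0.0085,0,-0.037],[0,0.029,0.0085,0,-0.037],[0,0.029,0.0085,0,-0.037],[0,0.029,0.0085,0,-0.037],[0,0.029,0.0085,0,-0.037],[0,0.029,0.0085,0,-0.037],[0,0.029,0.0085,0,-0.037],[0,0.029,0.0085,0,-0.037],[0,0.029,0.0085,0,-0.037],[0,0.029,0.0085,0,-0.037],[0,0.029,0.0085,0,-0.037],[0,0.029,0.0085,0,-0.037],[0,0,0,0,0]],
])

```text
time_s: 1.4
eef_pos: [0.5514, -0.4068, 0.2291]
eef_rot: [-0.612, 0.791, 0.001, 0.004]
force: [0.5, 1.8, -0.4]
width: 0.999
```

Run:
```python
from h import *
p,d,T=grab('wrist','w1')
p,d,T=grab('top','t1')
z=np.load('top0.npz');P=cloud('top',z['d'],wfc('top'))
print('vise max z',np.nanmax(P[270:385,225:335,2]))
for uv in [(280,300),(250,340),(300,345),(320,330),(215,385),(270,275)]: print(uv,P[uv[1],uv[0]].round(3))
# base plate edge
for uv in [(350.4,174.6),(335.8,220.8)]: print(ray('top',[uv],.012,wfc('top')).round(4))
```

```text
vise max z 0.15853927633545128
(280, 300) [ 0.39  -0.083  0.13 ]
(250, 340) [ 0.326 -0.038  0.151]
(300, 345) [ 0.318 -0.119  0.132]
(320, 330) [ 0.342 -0.151  0.127]
(215, 385) [0.255 0.014 0.153]
(270, 275) [ 0.432 -0.058  0.026]
[[ 0.6298 -0.2053  0.012 ]]
[[ 0.5392 -0.1791  0.012 ]]
```

View pics/w1.png

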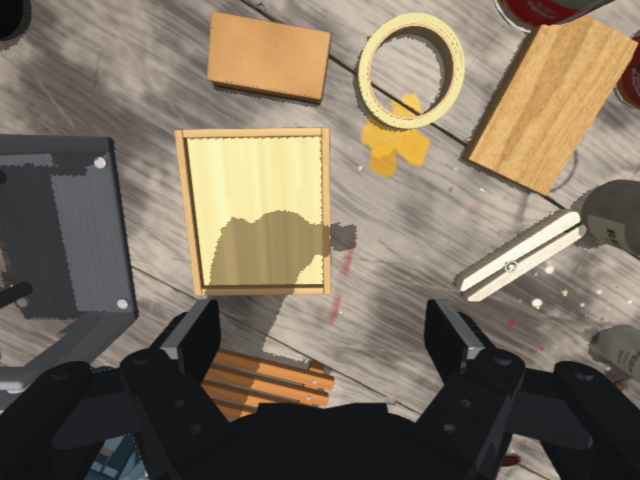

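View pics/t1.png

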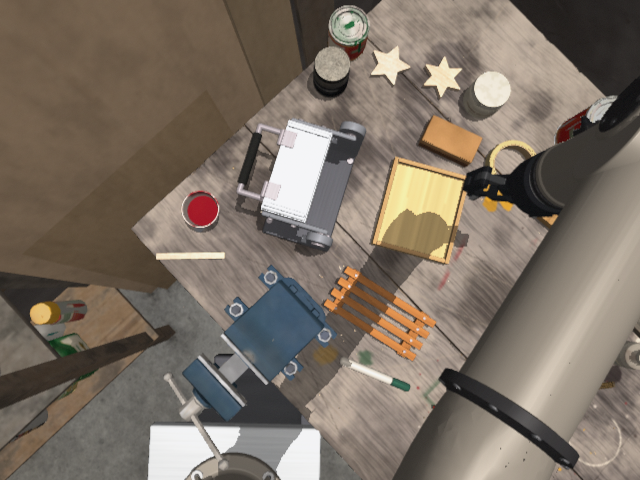

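Run:
```python
from h import *
T=wfc('wrist',r.state())
t=ray('wrist',[(177,131),(329,128),(331,293),(193,295)],.024,T); print(t.round(4)); print(t.mean(0))
for i in range(4): e=t[(i+1)%4]-t[i]; print(np.linalg.norm(e),np.degrees(np.arctan2(e[1],e[0])))
b=ray('wrist',[(113,137),(133,320)],.012,T); print(b.round(4)); e=b[1]-b[0];print(np.linalg.norm(e),np.degrees(np.arctan2(e[1],e[0])),b.mean(0))
```

```text
[[ 0.6581 -0.2962  0.024 ]
 [ 0.6233 -0.4381  0.024 ]
 [ 0.4562 -0.397   0.024 ]
 [ 0.4928 -0.2497  0.024 ]]
[ 0.55760196 -0.34524996  0.024     ]
0.14605353223131456 -103.79083160307484
0.1720929457476445 166.19268277984293
0.15177055966702788 76.05319668107656
0.17177658617118607 -15.714425844485707
[[ 0.6707 -0.2278  0.012 ]
 [ 0.4767 -0.1647  0.012 ]]
0.20398294782640372 161.996380049375 [ 0.57373701 -0.19626276  0.012     ]
```

Call:
apply_moves([
  [[0.5,-0.004,-0.003,-0.03,0],[0.5,-0.004,-0.003,-0.03,0],[0.5,0,0,-0.03,0],[0.5,0,0,-0.03,0],[0.5,0,0,-0.03,0],[0.5,0,0,-0.03,0],[0.5,0,0,-0.02,0],[0.5,0,0,-0.0135,0],[0.5,0,0,0,0],[0.8,0,0,0,0],[0.8,0,0,0,0],[0.9,0,0,0,0],[0.9,0,0,0,0],[1,0,0,0,0],[1,0,0,0,0],[1,0,0,0,0],[1,0,0,0,0]],
])

```text
time_s: 2.92
eef_pos: [0.5374, -0.4198, 0.02]
eef_rot: [-0.608, 0.794, -0.001, 0.001]
force: [-0.8, 2.3, 5.5]
width: 0.06
```

Run:
```python
from h import *
grab('side','s2');p,d,T=grab('wrist','w2');print(r.state()['eef_pos'],r.state()['width'])
```

```text
[ 0.53735822 -0.41975486  0.01999801] 0.06362279090698712
```

View pics/s2.png

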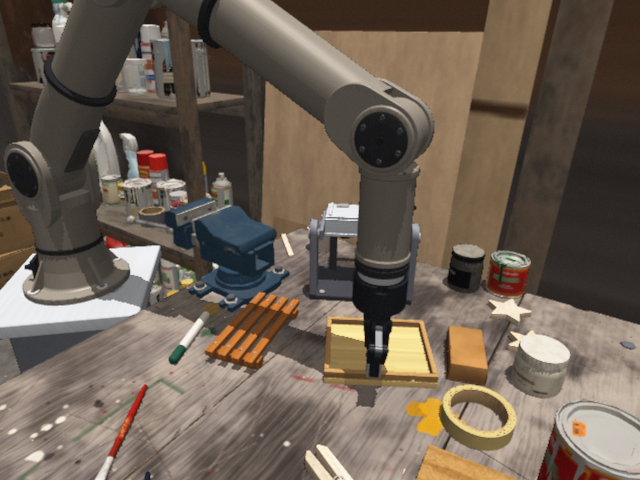

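View pics/w2.png

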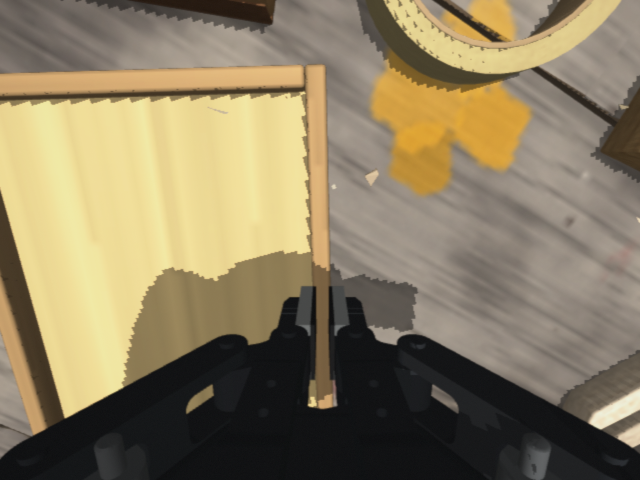

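Call:
apply_moves([
  [[1,0,0.0065,0,0],[1,0,0.0065,0,0],[1,0,0.0065,0,0],[1,0,0.0065,0,0],[1,-0.001,0.0065,0,0],[1,0,0.0065,0,0],[1,-0.001,0.0065,0,0],[1,0,0.0065,0,0],[1,-0.001,0.0065,0,0],[1,0,0.0065,0,0],[1,0,0.0065,0,0],[1,0,0.0065,0,0],[1,0,0,0,0],[1,0,0,0,0]],
])

```text
time_s: 4.18
eef_pos: [0.5343, -0.3428, 0.0199]
eef_rot: [-0.608, 0.794, -0.002, 0.0]
force: [-1.0, -0.6, 6.8]
width: 0.06
```

Run:
```python
from h import *
p,d,T=grab('top','t3');p,d,T=grab('wrist','w3');print(r.state()['eef_pos'],r.state()['width'])
a=cv2.imread('pics/t3.png')[90:300,180:480]
cv2.imwrite('pics/t3c.png',cv2.resize(a,None,fx=2.6,fy=2.6))
```

```text
[ 0.53429554 -0.34279184  0.0199394 ] 0.06347452615380693
```

View pics/t3c.png

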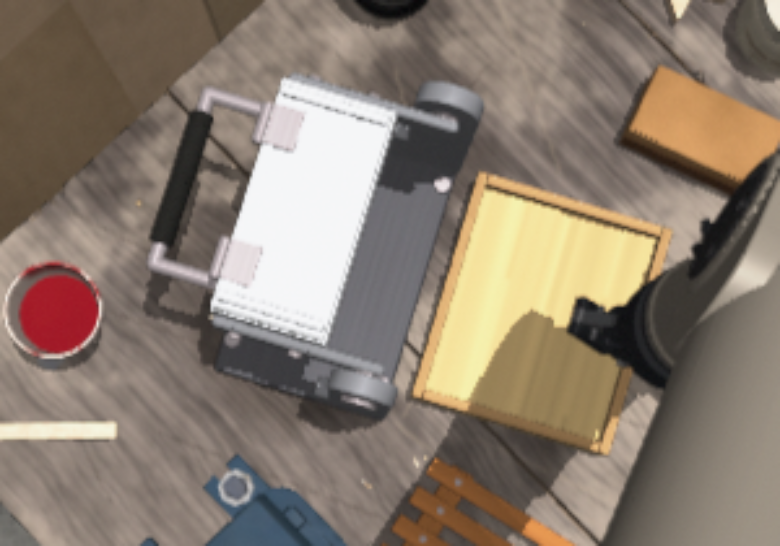

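View pics/w3.png

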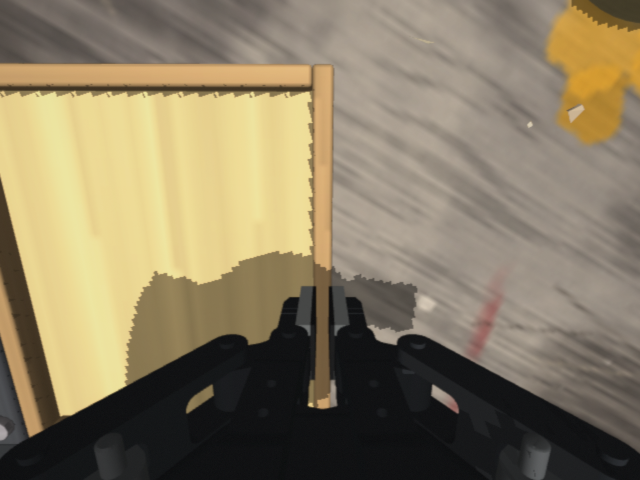

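```bash
cat >> h.py <<'E'
SO=np.array([.5827,-.1715]); SX=np.array([np.cos(np.radians(-15.25)),np.sin(np.radians(-15.25))]); SY=np.array([-SX[1],SX[0]])
def stand(P): 
    q=np.atleast_2d(P)[:,:2]-SO; return np.c_[q@SX,q@SY]
def c2p(c,o=(180,90),s=2.6): return np.atleast_2d(c)/s+np.array(o)
E
python3 - <<'E'
from h import *
T=wfc('top')
t=ray('top',c2p([(482,177),(417,397),(607,450),(668,232)]),.024,T);print(stand(t)*1000, stand(t).mean(0)*1000)
e=t[1]-t[0];print(np.degrees(np.arctan2(e[1],e[0])))
b=ray('top',c2p([(447,190),(406,340)]),.012,T);print(stand(b)*1000)
print(stand(ray('top',c2p([(450,97),(362,388)]),.168,T))*1000)
print(stand([.5343,-.3428])*1000)
E
```

```text
[[  90.77514953  -38.32435829]
 [ -78.90797036  -38.69712643]
 [ -75.89190063 -181.71215675]
 [  91.48370852 -181.09528996]] [   6.86474677 -109.95723286]
164.8758699536052
[[ 76.91289287 -16.6013147 ]
 [-39.75109988 -19.43109006]]
[[ 94.89826054   1.17642925]
 [-96.73073122   1.28103592]]
[[  -1.63845944 -177.99877935]]
```

Run:
```python
from h import *
T=wfc('wrist',r.state())
print(stand(ray('wrist',[(333,66),(313,92),(331,200),(333,150)],.024,T))*1000)
# top: rim mask edge fits
p,d,T=grab('top')
hsv=cv2.cvtColor(p,cv2.COLOR_RGB2HSV).astype(int);H,S,V=hsv[...,0],hsv[...,1],hsv[...,2]
c=biggest((S>90)&(V>60)&(H<30),(330,150,445,275));q=stand(ray('top',c,.024,T))*1000
def edge(sel,ax):
    return np.round(np.median(q[sel,ax]),1),sel.sum()
m=(q[:,0]>-60)&(q[:,0]<70)&(q[:,1]>-60);print('y+',edge(m,1))
m=(q[:,1]>-150)&(q[:,1]<-50);print('x+',edge(m&(q[:,0]>60),0),'x-',edge(m&(q[:,0]<-60),0))
m=(q[:,0]>30)&(q[:,0]<80)&(q[:,1]<-150);print('y-',edge(m,1))
```

```text
[[  94.57631362 -180.8281793 ]
 [  85.74862355 -173.45713073]
 [  45.25997244 -180.54132459]
 [  64.84634037 -181.14404532]]
y+ (np.float64(-36.2), np.int64(65))
x+ (np.float64(92.9), np.int64(50)) x- (np.float64(-80.2), np.int64(51))
y- (np.float64(-181.8), np.int64(25))
```

Call:
apply_moves([
  [[1,-0.001,0.003,0,0],[1,-0.001,0.003,0,0],[1,-0.001,0.003,0,0],[1,-0.0015,0.003,0,0],[1,0,0,0,0],[1,0,0,0,0]],
])

```text
time_s: 4.83
eef_pos: [0.5304, -0.3314, 0.02]
eef_rot: [-0.607, 0.794, -0.003, 0.001]
force: [0.6, -2.5, 6.5]
width: 0.06
```

```bash
cat > tr.py <<'E'
from h import *
p,d,T=grab('top','t4')
hsv=cv2.cvtColor(p,cv2.COLOR_RGB2HSV).astype(int);H,S,V=hsv[...,0],hsv[...,1],hsv[...,2]
c=biggest((S>90)&(V>60)&(H<30),(325,150,445,275));q=stand(ray('top',c,.024,T))*1000
def edge(sel,ax):
    if sel.sum()<5: return None
    l=np.polyfit(q[sel,1-ax],q[sel,ax],1); return np.round(np.median(q[sel,ax]),1),'slope deg',round(np.degrees(np.arctan(l[0])),2)
m=(q[:,0]>-60)&(q[:,0]<60)&(q[:,1]>-60);print('y+',edge(m,1))
m=(q[:,1]>-130)&(q[:,1]<-50);print('x+',edge(m&(q[:,0]>60),0),'x-',edge(m&(q[:,0]<-60),0))
m=(q[:,0]>30)&(q[:,0]<70)&(q[:,1]<-140);print('y-',edge(m,1))
print(stand(r.state()['eef_pos'])*1000,r.state()['width'])
a=cv2.imread('pics/t4.png')[90:300,180:480]
cv2.imwrite('pics/t4c.png',cv2.resize(a,None,fx=2.6,fy=2.6))
E
python3 tr.py
python3 - <<'E'
from h import *
T=wfc('side');p,d,_=grab('side','s4')
a=p[260:390,300:460,::-1];cv2.imwrite('pics/s4c.png',cv2.resize(a,None,fx=5,fy=4.6,interpolation=cv2.INTER_CUBIC))
E
```

```text
y+ (np.float64(-26.5), 'slope deg', np.float64(-0.47))
x+ (np.float64(86.8), 'slope deg', np.float64(0.98)) x- (np.float64(-86.3), 'slope deg', np.float64(0.92))
y- (np.float64(-172.7), 'slope deg', np.float64(-23.82))
[[  -8.48711834 -167.99857661]] 0.05882290216682975
```

View pics/t4c.png

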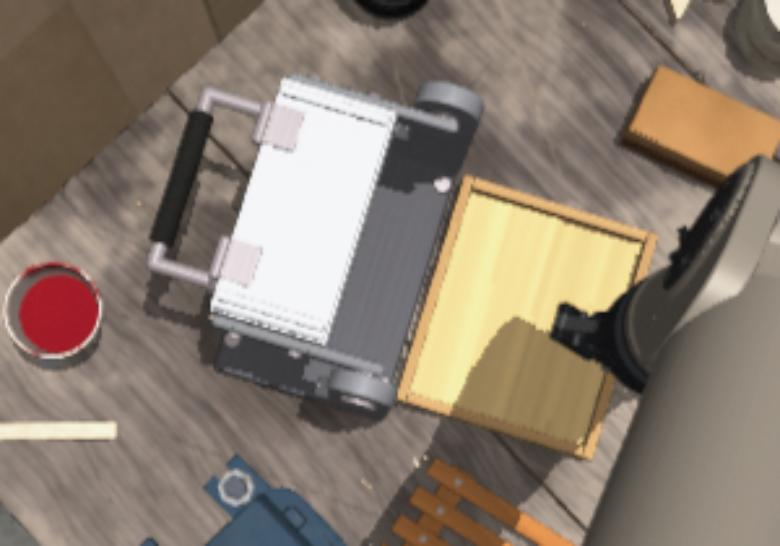

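View pics/s4c.png

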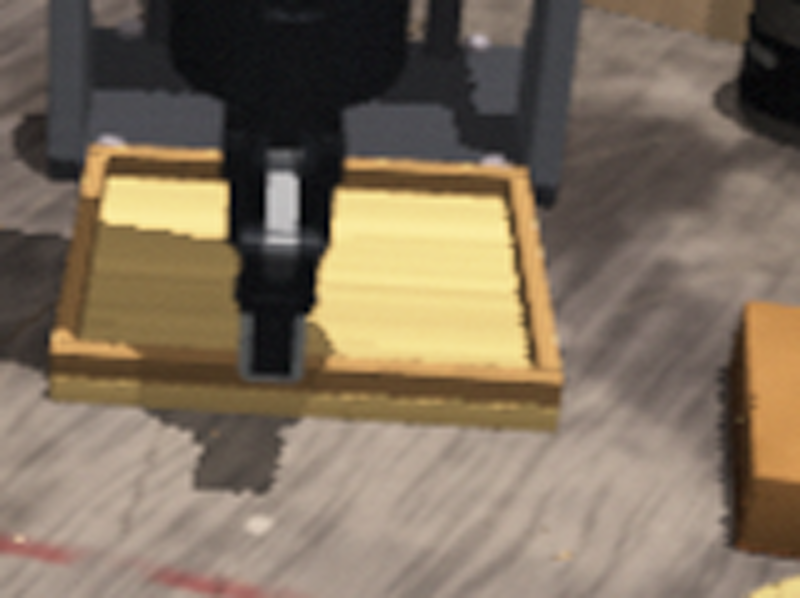

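Call:
apply_moves([
  [[1,0.0004,0.0015,0,0.005],[1,0.0004,0.0015,0,0.005],[1,0,0,0,0],[1,0,0,0,0],[1,0,0,0,0]],
])

```text
time_s: 5.35
eef_pos: [0.5308, -0.3293, 0.0199]
eef_rot: [-0.611, 0.792, -0.003, 0.0]
force: [0.2, -3.8, 6.1]
width: 0.062
```

```bash
python3 tr.py
```

```text
y+ (np.float64(-24.3), 'slope deg', np.float64(0.07))
x+ (np.float64(85.9), 'slope deg', np.float64(0.46)) x- (np.float64(-87.1), 'slope deg', np.float64(0.12))
y- (np.float64(-161.1), 'slope deg', np.float64(-29.59))
[[  -8.61239053 -165.89282746]] 0.06400836131130382
```

Call:
apply_moves([
  [[0.5,0,0,0,0],[0.5,0,0,0,0],[0.5,0,0,0,0],[0.5,0,0,0.015,0],[0.5,0,0,0.03,0],[0.5,0,0,0.035,0],[0.5,0,0,0.035,0],[0.4,0,0,0.035,0],[0.4,0,0,0.035,0],[0.4,0,0,0.035,0],[0.4,0,0,0.02,0],[0.4,0.005,0.015,0,0],[0.4,0.007,0.022,0,0],[0.4,0.009,0.03,0,0],[0.4,0.009,0.03,0,0],[0.4,0.009,0.03,0,0],[0.4,0.009,0.03,0,0],[0.4,0.009,0.03,0,0],[0.4,0.009,0.03,0,0],[0.4,0.009,0.03,0,0]],
])

```text
time_s: 7.07
eef_pos: [0.6039, -0.0769, 0.2568]
eef_rot: [-0.612, 0.791, 0.001, -0.001]
force: [0.1, -0.2, -0.2]
width: 0.604
```

Call:
apply_moves([
  [[0.4,0.009,0.03,0,0],[0.4,0.004,0.012,0,0],[0.4,0,0,0,0],[0.4,0,0,0,0],[0.4,0,0,0,0],[0.4,0,0,0,0]],
])

```text
time_s: 7.57
eef_pos: [0.6169, -0.0404, 0.2576]
eef_rot: [-0.61, 0.792, -0.001, -0.001]
force: [-0.8, -0.5, 0.3]
width: 0.6
```

```bash
python3 - <<'E'
from h import *
p,d,T=grab('wrist','w5');st=r.state();print(st['eef_pos'],st['width'])
P=cloud('wrist',d,T)
m=(P[...,2]>.13)&(P[...,2]<.16)
hsv=cv2.cvtColor(p,cv2.COLOR_RGB2HSV)
print(ray('top',[(250,165)],.14,wfc('top')))
grab('top','t5');
E
python3 tr.py
```

```text
[ 0.61701472 -0.04015167  0.25771729] 0.6005293486179104
[[ 0.61328556 -0.02652423  0.14      ]]
y+ (np.float64(-23.9), 'slope deg', np.float64(0.16))
x+ (np.float64(85.8), 'slope deg', np.float64(0.34)) x- (np.float64(-87.3), 'slope deg', np.float64(0.01))
y- (np.float64(-172.1), 'slope deg', np.float64(0.04))
[[ -1.51117499 136.63599822]] 0.5965386592138712
```

View pics/w5.png

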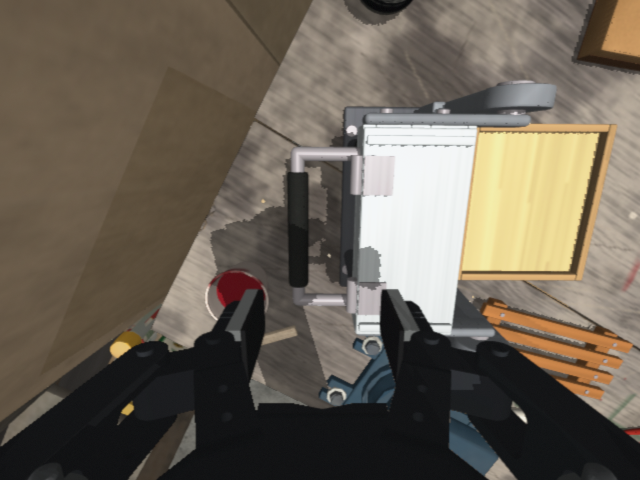

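View pics/t5.png

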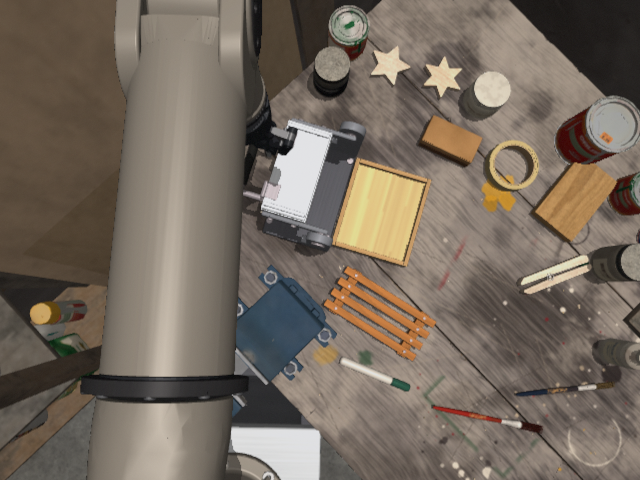

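Run:
```python
from h import *
T=wfc('wrist',r.state())
a=ray('wrist',[(298,173),(298,287),(298,230)],.145,T);print(a,stand(a)*1000)
```

```text
[[ 0.66812425 -0.03368902  0.145     ]
 [ 0.58167958 -0.0092621   0.145     ]
 [ 0.62694197 -0.02205202  0.145     ]] [[ 46.16764925 155.42753098]
 [-43.65812326 156.25666542]
 [  3.37460762 155.82253103]]
```

Call:
apply_moves([
  [[0.5,0.003,0.007,0,0],[0.5,0.0025,0.007,-0.01,0],[0.5,0,0,-0.025,0],[0.5,0,0,-0.025,0],[0.5,0,0,-0.025,0],[0.5,0,0,-0.02,0],[0.5,0,0,-0.02,0],[0.5,0,0,-0.01,0],[0.5,0,0,0,0],[0.5,0,0,0,0]],
])

```text
time_s: 8.55
eef_pos: [0.623, -0.0225, 0.1225]
eef_rot: [-0.612, 0.791, 0.0, 0.0]
force: [0.1, -0.5, 0.3]
width: 0.504
```

Run:
```python
from h import *
p,d,T=grab('wrist','w6');st=r.state();print(st['eef_pos'],st['force'],stand(st['eef_pos'])*1000)
```

```text
[ 0.62348069 -0.02274971  0.12321846] [ 0.1317146  -0.17312458 -0.71311085] [[  0.2187227  154.23898965]]
```

View pics/w6.png

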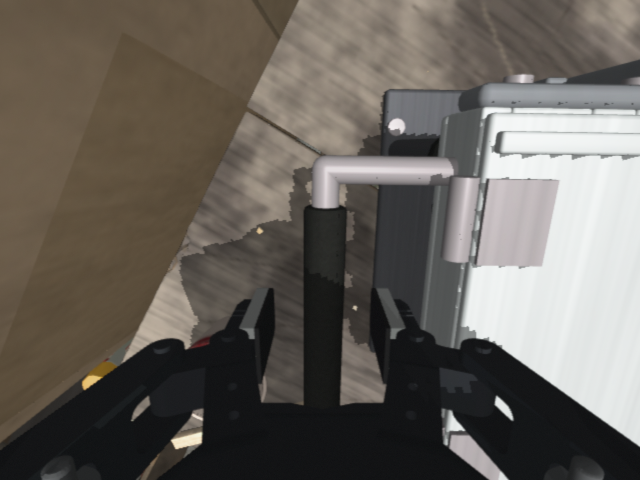

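Call:
apply_moves([
  [[0.7,0,0,0,0],[0.8,0,0,0,0],[1,0,0,0,0],[1,0,0,0,0],[1,0,0,0,0],[1,0,0,0,0],[1,0,0,0,0]],
])

```text
time_s: 9.18
eef_pos: [0.6236, -0.023, 0.1237]
eef_rot: [-0.612, 0.791, -0.0, 0.001]
force: [0.3, 1.8, 4.9]
width: 0.163
```

```bash
cat > arc.py <<'E'
import numpy as np,sys
a=np.radians(eval(sys.argv[1])); g=sys.argv[2]
pts=np.c_[.151*np.cos(a)*.263,.151*np.cos(a)*.965,.151*np.sin(a)]
p=np.round(pts,4)
print(','.join('[%s, %g, %g, %g, 0]'%(g,*x) for x in np.round(np.diff(p,axis=0),4)))
E
python3 arc.py 'np.arange(0,76,5)' 1; python3 arc.py 'np.arange(75,151,5)' 1; python3 arc.py 'np.arange(150,181,5)' 1
```

```text
[1, -0.0001, -0.0005, 0.0132, 0],[1, -0.0005, -0.0017, 0.013, 0],[1, -0.0007, -0.0028, 0.0129, 0],[1, -0.0011, -0.0038, 0.0125, 0],[1, -0.0013, -0.0048, 0.0122, 0],[1, -0.0016, -0.0059, 0.0117, 0],[1, -0.0019, -0.0068, 0.0111, 0],[1, -0.0021, -0.0078, 0.0105, 0],[1, -0.0023, -0.0086, 0.0097, 0],[1, -0.0026, -0.0093, 0.0089, 0],[1, -0.0027, -0.0101, 0.008, 0],[1, -0.0029, -0.0107, 0.0071, 0],[1, -0.0031, -0.0113, 0.0061, 0],[1, -0.0032, -0.0118, 0.005, 0],[1, -0.0033, -0.0121, 0.004, 0]
[1, -0.0034, -0.0124, 0.0028, 0],[1, -0.0034, -0.0126, 0.0017, 0],[1, -0.0035, -0.0127, 0.0006, 0],[1, -0.0035, -0.0127, -0.0006, 0],[1, -0.0034, -0.0126, -0.0017, 0],[1, -0.0034, -0.0124, -0.0028, 0],[1, -0.0033, -0.0121, -0.004, 0],[1, -0.0032, -0.0118, -0.005, 0],[1, -0.0031, -0.0113, -0.0061, 0],[1, -0.0029, -0.0107, -0.0071, 0],[1, -0.0027, -0.0101, -0.008, 0],[1, -0.0026, -0.0093, -0.0089, 0],[1, -0.0023, -0.0086, -0.0097, 0],[1, -0.0021, -0.0078, -0.0105, 0],[1, -0.0019, -0.0068, -0.0111, 0]
[1, -0.0016, -0.0059, -0.0117, 0],[1, -0.0013, -0.0048, -0.0122, 0],[1, -0.0011, -0.0038, -0.0125, 0],[1, -0.0007, -0.0028, -0.0129, 0],[1, -0.0005, -0.0017, -0.013, 0],[1, -0.0001, -0.0005, -0.0132, 0]
```

Call:
apply_moves([
  [[1,-0.0001,-0.0005,0.0132,0],[1,-0.0005,-0.0017,0.013,0],[1,-0.0007,-0.0028,0.0129,0],[1,-0.0011,-0.0038,0.0125,0],[1,-0.0013,-0.0048,0.0122,0],[1,-0.0016,-0.0059,0.0117,0],[1,-0.0019,-0.0068,0.0111,0],[1,-0.0021,-0.0078,0.0105,0],[1,-0.0023,-0.0086,0.0097,0],[1,-0.0026,-0.0093,0.0089,0],[1,-0.0027,-0.0101,0.008,0],[1,-0.0029,-0.0107,0.0071,0],[1,-0.0031,-0.0113,0.0061,0],[1,-0.0032,-0.0118,0.005,0],[1,-0.0033,-0.0121,0.004,0],[1,0,0,0,0]],
])

```text
time_s: 10.52
eef_pos: [0.5935, -0.132, 0.2699]
eef_rot: [-0.611, 0.791, -0.0, 0.001]
force: [-1.3, 0.5, 5.5]
width: 0.162
```

Run:
```python
from h import *
st=r.state();print(st['eef_pos'],st['force'],st['width'],stand(st['eef_pos'])*1000)
p,d,T=grab('side','s7');p,d,T=grab('top','t7')
```

```text
[ 0.59353872 -0.13196558  0.2699011 ] [-1.29741236  0.54922044  5.54293848] 0.16150847732255463 [[ 0.05827327 40.99323393]]
```

View pics/s7.png

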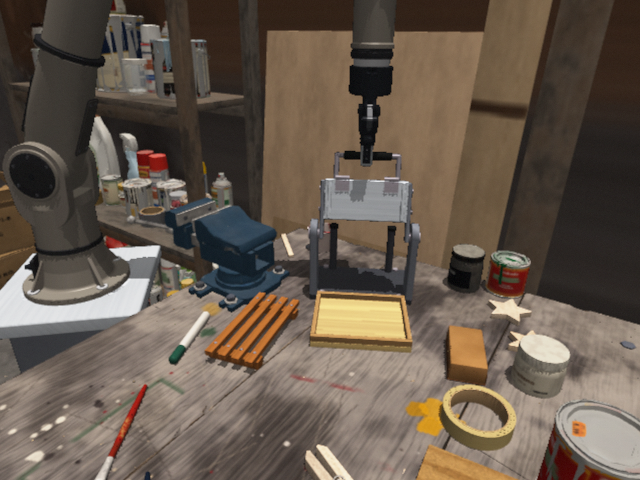

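Call:
apply_moves([
  [[1,-0.0034,-0.0124,0.0028,0],[1,-0.0034,-0.0126,0.0017,0],[1,-0.0035,-0.0127,0.0006,0],[1,-0.0035,-0.0127,-0.0006,0],[1,-0.0034,-0.0126,-0.0017,0],[1,-0.0034,-0.0124,-0.0028,0],[1,-0.0033,-0.0121,-0.004,0],[1,-0.0032,-0.0118,-0.005,0],[1,-0.0031,-0.0113,-0.0061,0],[1,-0.0029,-0.0107,-0.0071,0],[1,-0.0027,-0.0101,-0.008,0],[1,-0.0026,-0.0093,-0.0089,0],[1,-0.0023,-0.0086,-0.0097,0],[1,-0.0021,-0.0078,-0.0105,0],[1,-0.0019,-0.0068,-0.0111,0],[1,0,0,0,0]],
])

```text
time_s: 11.95
eef_pos: [0.5478, -0.2974, 0.1942]
eef_rot: [-0.611, 0.792, 0.001, -0.001]
force: [3.9, -2.8, -6.0]
width: 0.162
```

Run:
```python
from h import *
st=r.state();print(st['eef_pos'],st['force'],st['width'],stand(st['eef_pos'])*1000)
p,d,T=grab('side','s8')
```

```text
[ 0.54782878 -0.29740218  0.19423435] [ 3.90492725 -2.83224201 -5.97499778] 0.1615231797787931 [[  -0.52710468 -130.64104996]]
```

View pics/s8.png

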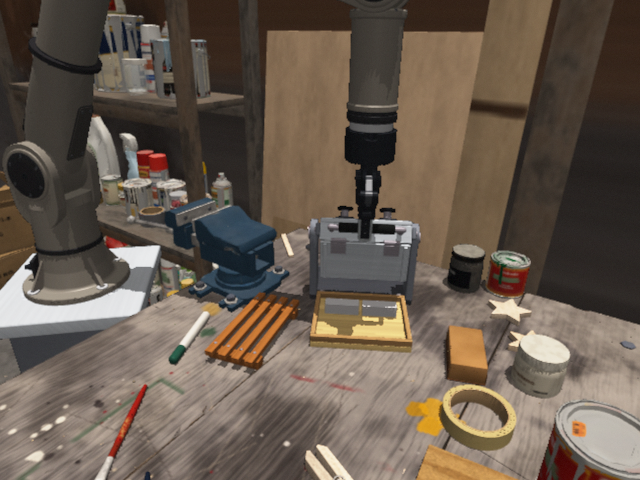

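Call:
apply_moves([
  [[1,-0.0014,-0.005,-0.0117,0],[1,-0.001,-0.004,-0.0122,0],[1,-0.001,-0.003,-0.0125,0],[1,-0.0005,-0.002,-0.0129,0],[1,-0.0003,-0.001,-0.013,0],[1,0,0,-0.0132,0],[1,0,0,0,0],[1,0,0,0,0],[1,0,0,0,0]],
])

```text
time_s: 12.75
eef_pos: [0.5436, -0.3143, 0.1229]
eef_rot: [-0.611, 0.792, -0.002, -0.002]
force: [-0.1, -5.6, 0.9]
width: 0.162
```

Run:
```python
from h import *
st=r.state();print(st['eef_pos'],st['force'],st['width'],stand(st['eef_pos'])*1000)
p,d,T=grab('side','s9');grab('wrist','w9')
```

```text
[ 0.54359845 -0.31426859  0.12290783] [-0.13004323 -5.62447345  0.85811213] 0.1619202177909983 [[  -0.17208923 -148.02625329]]
```

View pics/s9.png

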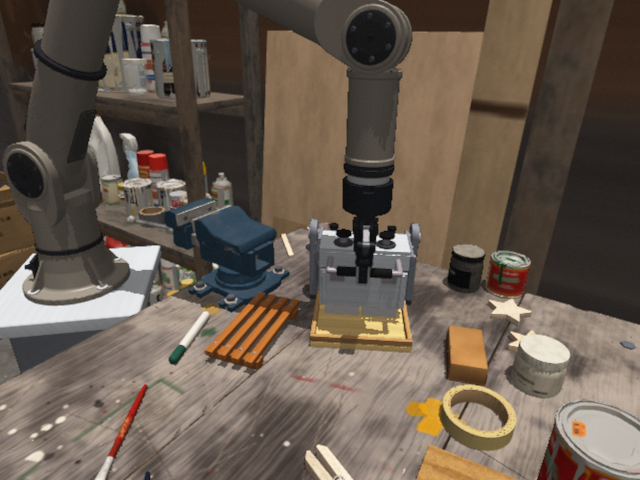

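View pics/w9.png

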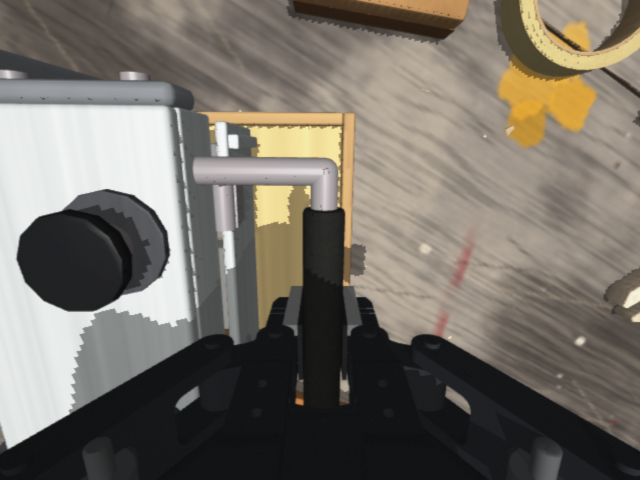

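Call:
apply_moves([
  [[0.6,0,0,0,0],[0.6,0,0,0,0],[0.6,0,0,0,0],[0.6,0,0,0,0],[0.6,0,0,0.02,0],[0.6,0,0,0.03,0],[0.6,0,0,0.04,0],[0.6,0,0,0.04,0],[0.6,0,0,0.04,0],[1,0,0,0.03,0],[1,0,0,0,0],[1,0,0,0,0],[1,0,0,0,0]],
])

```text
time_s: 13.93
eef_pos: [0.5446, -0.3096, 0.3219]
eef_rot: [-0.612, 0.791, 0.001, -0.0]
force: [-0.2, 0.2, -0.6]
width: -0.004
```

```bash
sed -i 's/^SO=.*; SX/SO=np.array([.5835,-.1686]); SX/' h.py
python3 - <<'E'
from h import *
p,d,T=grab('wrist','w10');st=r.state();print(st['eef_pos'],st['force'],st['width'],stand(st['eef_pos'])*1000)
hsv=cv2.cvtColor(p,cv2.COLOR_RGB2HSV)
print(proj('wrist',[[.5253,-.2414,.182],[.5967,-.2608,.182]],T))
grab('top','t10')
E
```

```text
[ 0.54421807 -0.30947345  0.32095119] [ 0.79477052 -0.22276276 -0.12028245] -0.003312782891439539 [[  -0.84459744 -146.24529115]]
[[252.88781803 267.67579409]
 [248.99035749 181.95654323]]
```

View pics/w10.png

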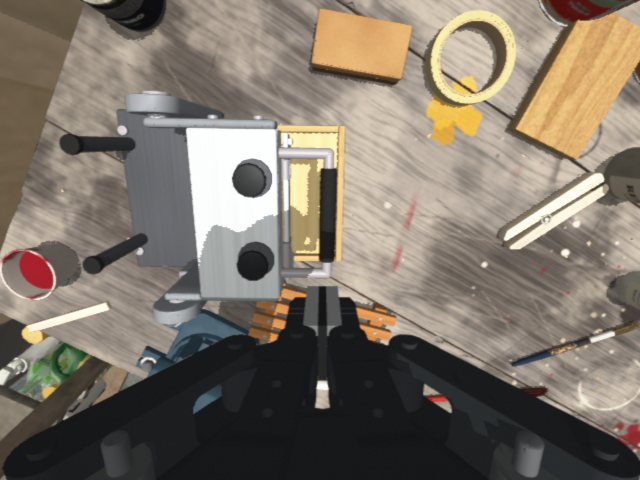

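View pics/t10.png

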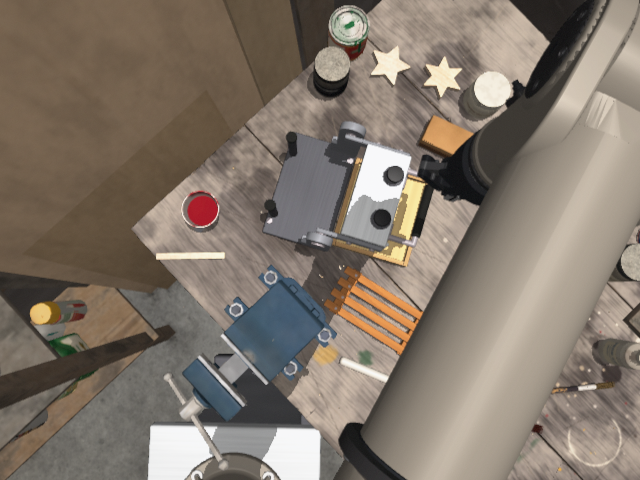

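Call:
apply_moves([
  [[1,0.018,0.0165,0,0],[1,0.018,0.0165,0,0],[1,0.018,0.016,-0.02,0],[1,0,0,-0.03,0],[1,0,0,-0.03,0],[1,0,0,-0.03,0],[1,0,0,-0.01,0],[1,0,0,0,0],[1,0,0,0,0]],
])

```text
time_s: 14.78
eef_pos: [0.5984, -0.2613, 0.2025]
eef_rot: [-0.612, 0.791, 0.001, -0.0]
force: [-0.6, 0.3, 1.1]
width: 0.004
```

Run:
```python
from h import *
p,d,T=grab('wrist','w11');st=r.state();print(st['eef_pos'],st['force'],st['width'],stand(st['eef_pos'])*1000)
```

```text
[ 0.59941265 -0.26166772  0.20419431] [ 0.66850669 -0.27054753  0.79113122] 0.0011790311491332985 [[ 39.83203782 -85.60503627]]
```

View pics/w11.png

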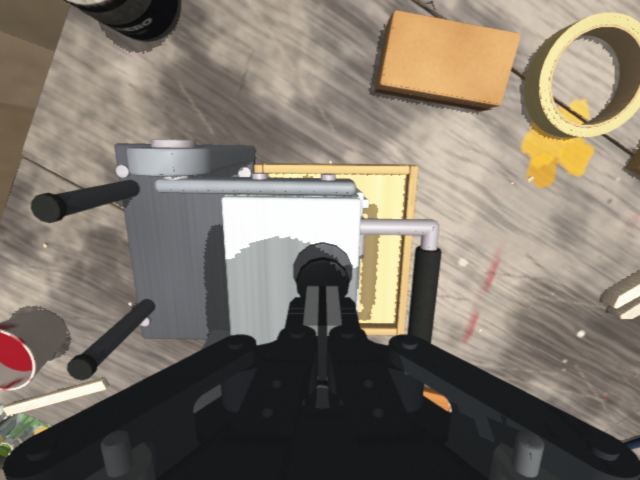

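Call:
apply_moves([
  [[1,0,0,-0.008,0],[1,0,0,-0.008,0],[1,0,0,-0.005,0],[1,0,0,-0.005,0],[1,0,0,-0.005,0],[1,0,0,-0.005,0],[1,0,0,-0.003,0],[1,0,0,0,0],[1,0,0,0,0],[1,0,0,0,0]],
])

```text
time_s: 15.67
eef_pos: [0.599, -0.2615, 0.168]
eef_rot: [-0.612, 0.791, -0.001, 0.001]
force: [-5.8, 2.3, 15.1]
width: -0.001
```

Call:
apply_moves([
  [[1,0,0,-0.002,0],[1,0,0,0,0],[1,0,0,0,0],[1,0,0,0,0]],
])

```text
time_s: 16.0
eef_pos: [0.5991, -0.2615, 0.1678]
eef_rot: [-0.612, 0.791, -0.002, 0.001]
force: [-6.8, 2.1, 21.2]
width: -0.002
```

Call:
apply_moves([
  [[1,0,0,0.02,0],[1,0,0,0.02,0],[1,-0.014,0.004,0,0],[1,-0.02,0.005,0,0],[1,-0.02,0.005,0,0],[1,-0.017,0.005,0,0],[1,0,0,0,0],[1,0,0,-0.008,0],[1,0,0,-0.008,0],[1,0,0,-0.005,0],[1,0,0,-0.005,0],[1,0,0,-0.005,0],[1,0,0,-0.005,0],[1,0,0,-0.003,0],[1,0,0,0,0],[1,0,0,0,0]],
])

```text
time_s: 17.33
eef_pos: [0.5284, -0.2423, 0.1678]
eef_rot: [-0.612, 0.791, -0.001, 0.001]
force: [-7.6, 3.1, 21.5]
width: -0.001
```

Call:
apply_moves([
  [[1,0,0,0,0],[1,0,0,0,0],[1,0,0,0.02,0],[1,0,0,0.03,0],[1,0,0,0.04,0],[1,0,0,0.03,0],[1,0,0,0.0,0],[1,0,0,0,0]],
])

```text
time_s: 18.0
eef_pos: [0.5291, -0.2428, 0.2846]
eef_rot: [-0.612, 0.791, -0.002, 0.001]
force: [0.1, -0.2, -0.7]
width: -0.0
```

Run:
```python
from h import *
p,d,T=grab('side','s12');grab('top','t12');print(r.state()['eef_pos'])
a=p[220:370,280:460,::-1];cv2.imwrite('pics/s12c.png',cv2.resize(a,None,fx=4,fy=4,interpolation=cv2.INTER_CUBIC))
```

```text
[ 0.52721264 -0.24208316  0.28122246]
```

View pics/s12c.png

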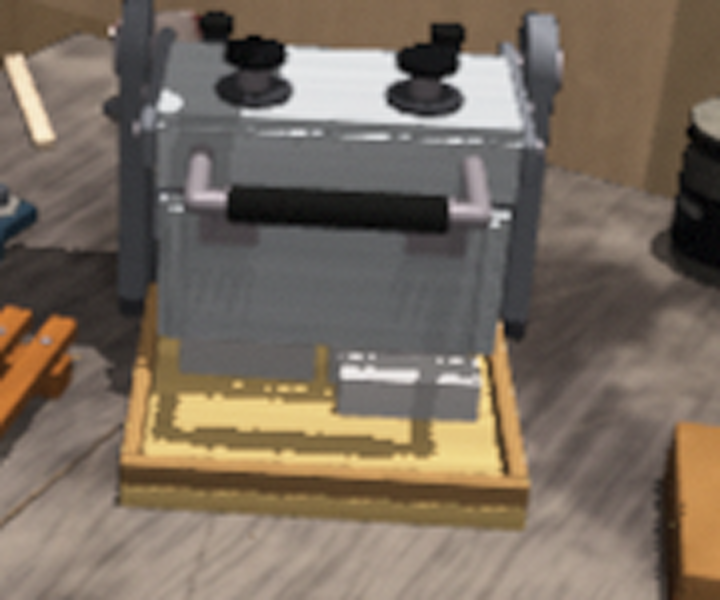

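View pics/t12.png

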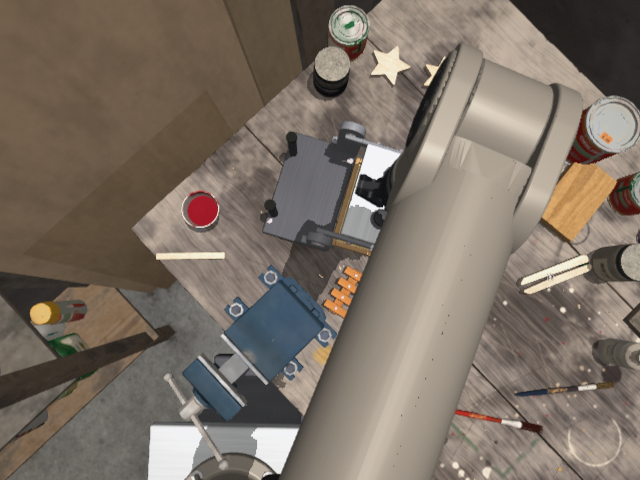

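Call:
apply_moves([
  [[0.6,0.004,-0.018,0,0],[0.6,0.004,-0.018,0,0],[0.6,0.004,-0.018,0,0],[0.6,0.004,-0.018,0,0],[0.6,0,0,0,0],[0.6,0,0,0,0],[0.6,0,0,0,0]],
])

```text
time_s: 18.68
eef_pos: [0.5433, -0.313, 0.281]
eef_rot: [-0.612, 0.791, 0.002, -0.0]
force: [-0.1, 0.6, -0.2]
width: 0.401
```

Run:
```python
from h import *
p,d,T=grab('wrist','w13');st=r.state();print(st['eef_pos'],st['width'],stand(st['eef_pos'])*1000)
```

```text
[ 0.54359136 -0.31259125  0.28162529] 0.39718577277867223 [[  -0.62915691 -149.41815145]]
```

View pics/w13.png

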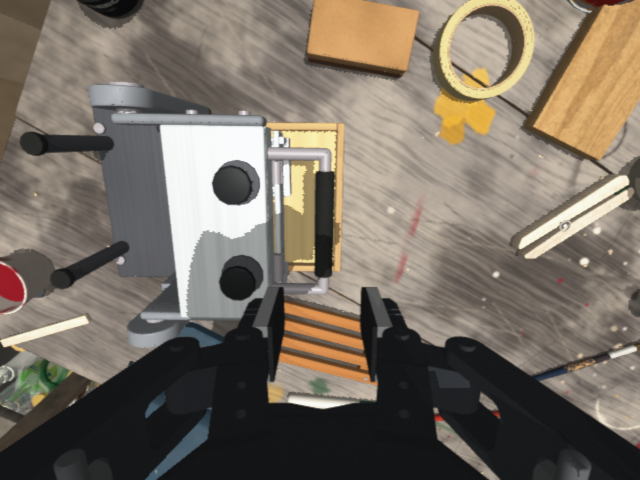

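Call:
apply_moves([
  [[0.6,0,0,-0.03,0],[0.6,0,0,-0.03,0],[0.6,0,0,-0.03,0],[0.6,0,0,-0.03,0],[0.6,0,0,-0.02,0],[0.6,0,0,-0.018,0],[0.6,0,0,0,0],[0.8,0,0,0,0],[1,0,0,0,0],[1,0,0,0,0],[1,0,0,0,0],[1,0,0,0,0],[1,0,0,0,0]],
])

```text
time_s: 19.82
eef_pos: [0.5437, -0.3143, 0.1258]
eef_rot: [-0.612, 0.791, -0.0, 0.0]
force: [-2.3, 0.2, 0.6]
width: 0.163
```

```bash
python3 arc.py 'np.arange(180,104,-5)' 1; python3 arc.py 'np.arange(105,29,-5)' 1; python3 arc.py 'np.arange(30,-1,-5)' 1
```

```text
[1, 0.0001, 0.0005, 0.0132, 0],[1, 0.0005, 0.0017, 0.013, 0],[1, 0.0007, 0.0028, 0.0129, 0],[1, 0.0011, 0.0038, 0.0125, 0],[1, 0.0013, 0.0048, 0.0122, 0],[1, 0.0016, 0.0059, 0.0117, 0],[1, 0.0019, 0.0068, 0.0111, 0],[1, 0.0021, 0.0078, 0.0105, 0],[1, 0.0023, 0.0086, 0.0097, 0],[1, 0.0026, 0.0093, 0.0089, 0],[1, 0.0027, 0.0101, 0.008, 0],[1, 0.0029, 0.0107, 0.0071, 0],[1, 0.0031, 0.0113, 0.0061, 0],[1, 0.0032, 0.0118, 0.005, 0],[1, 0.0033, 0.0121, 0.004, 0]
[1, 0.0034, 0.0124, 0.0028, 0],[1, 0.0034, 0.0126, 0.0017, 0],[1, 0.0035, 0.0127, 0.0006, 0],[1, 0.0035, 0.0127, -0.0006, 0],[1, 0.0034, 0.0126, -0.0017, 0],[1, 0.0034, 0.0124, -0.0028, 0],[1, 0.0033, 0.0121, -0.004, 0],[1, 0.0032, 0.0118, -0.005, 0],[1, 0.0031, 0.0113, -0.0061, 0],[1, 0.0029, 0.0107, -0.0071, 0],[1, 0.0027, 0.0101, -0.008, 0],[1, 0.0026, 0.0093, -0.0089, 0],[1, 0.0023, 0.0086, -0.0097, 0],[1, 0.0021, 0.0078, -0.0105, 0],[1, 0.0019, 0.0068, -0.0111, 0]
[1, 0.0016, 0.0059, -0.0117, 0],[1, 0.0013, 0.0048, -0.0122, 0],[1, 0.0011, 0.0038, -0.0125, 0],[1, 0.0007, 0.0028, -0.0129, 0],[1, 0.0005, 0.0017, -0.013, 0],[1, 0.0001, 0.0005, -0.0132, 0]
```

Call:
apply_moves([
  [[1,0.0001,0.0005,0.0132,0],[1,0.0005,0.0017,0.013,0],[1,0.0007,0.0028,0.0129,0],[1,0.0011,0.0038,0.0125,0],[1,0.0013,0.0048,0.0122,0],[1,0.0016,0.0059,0.0117,0],[1,0.0019,0.0068,0.0111,0],[1,0.0021,0.0078,0.0105,0],[1,0.0023,0.0086,0.0097,0],[1,0.0026,0.0093,0.0089,0],[1,0.0027,0.0101,0.008,0],[1,0.0029,0.0107,0.0071,0],[1,0.0031,0.0113,0.0061,0],[1,0.0032,0.0118,0.005,0],[1,0.0033,0.0121,0.004,0],[1,0,0,0,0]],
])

```text
time_s: 21.15
eef_pos: [0.5748, -0.2013, 0.273]
eef_rot: [-0.614, 0.789, 0.0, 0.002]
force: [1.2, -0.4, 1.4]
width: 0.164
```

Run:
```python
from h import *
p,d,T=grab('side','s14');print(r.state()['eef_pos'],r.state()['force'],r.state()['width'])
a=p[140:370,280:460,::-1];cv2.imwrite('pics/s14c.png',cv2.resize(a,None,fx=2.6,fy=2.6,interpolation=cv2.INTER_CUBIC))
```

```text
[ 0.57463133 -0.20194379  0.27280559] [ 0.67449692 -0.01540038  1.73096803] 0.16212748064862087
```

View pics/s14c.png

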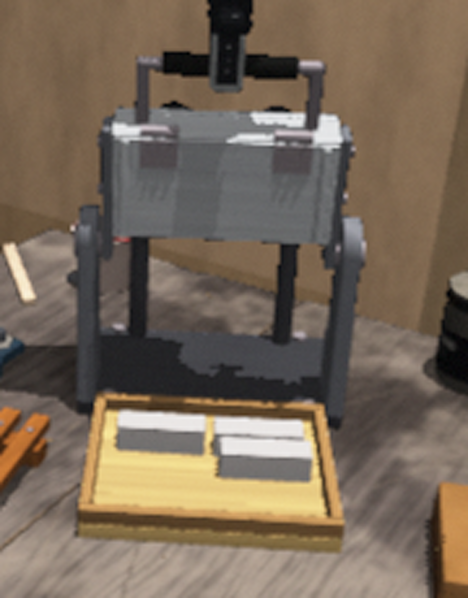

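Call:
apply_moves([
  [[1,0.0034,0.0124,0.0028,0],[1,0.0034,0.0126,0.0017,0],[1,0.0035,0.0127,0.0006,0],[1,0.0035,0.0127,-0.0006,0],[1,0.0034,0.0126,-0.0017,0],[1,0.0034,0.0124,-0.0028,0],[1,0.0033,0.0121,-0.004,0],[1,0.0032,0.0118,-0.005,0],[1,0.0031,0.0113,-0.0061,0],[1,0.0029,0.0107,-0.0071,0],[1,0.0027,0.0101,-0.008,0],[1,0.0026,0.0093,-0.0089,0],[1,0.0023,0.0086,-0.0097,0],[1,0.0021,0.0078,-0.0105,0],[1,0.0019,0.0068,-0.0111,0],[1,0,0,0,0]],
])

```text
time_s: 22.53
eef_pos: [0.6191, -0.0401, 0.1968]
eef_rot: [-0.613, 0.79, 0.0, 0.001]
force: [9.7, -2.1, -5.7]
width: 0.16
```

Call:
apply_moves([
  [[1,0.0016,0.0059,-0.0117,0],[1,0.0013,0.0048,-0.0122,0],[1,0.0011,0.0038,-0.0125,0],[1,0.0007,0.0028,-0.0129,0],[1,0.0005,0.0017,-0.013,0],[1,0.0001,0.0005,-0.0132,0],[1,0,0,-0.002,0],[1,0,0,0,0],[1,0,0,0,0]],
])

```text
time_s: 23.28
eef_pos: [0.624, -0.0231, 0.1256]
eef_rot: [-0.612, 0.791, -0.001, 0.001]
force: [-0.5, -3.8, 13.2]
width: 0.161
```

Run:
```python
from h import *
p,d,T=grab('side','s15');print(r.state()['eef_pos'],r.state()['force'],r.state()['width'])
p,d,T=grab('wrist','w15')
```

```text
[ 0.62396826 -0.02305554  0.12560322] [ 0.2218236  -3.47740794 13.25128795] 0.16192224644225547
```

View pics/s15.png

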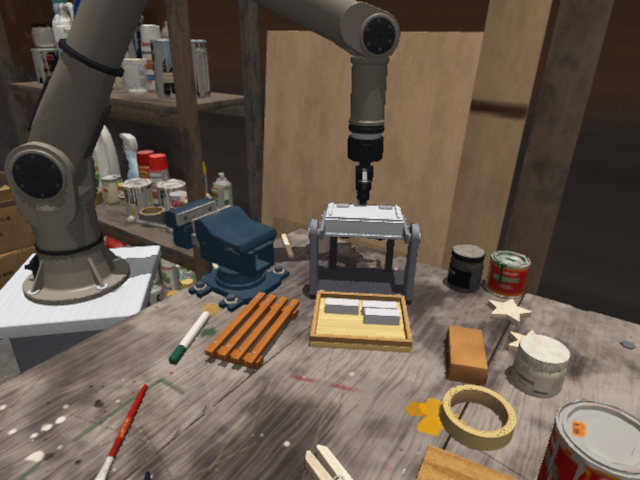

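Call:
apply_moves([
  [[0.5,0,0,0,0],[0.5,0,0,0,0],[0.5,0,0,0,0],[0.5,0,0,0,0],[0.5,0,0,0.02,0],[0.5,0,0,0.03,0],[0.5,0,0,0.035,0],[0.5,0,0,0.035,0],[0.5,0,0,0.035,0],[0.3,-0.009,-0.03,0,0],[0.3,-0.009,-0.03,0,0],[0.3,-0.009,-0.03,0,0],[0.3,-0.009,-0.03,0,0],[0.3,-0.009,-0.03,0,0],[0.3,-0.009,-0.03,0,0],[0.3,-0.009,-0.03,0,0],[0.3,-0.009,-0.03,0,0],[0.3,-0.008,-0.03,0,0],[0.3,-0.005,-0.02,0,0],[0.3,0,0,0,0]],
])

```text
time_s: 25.05
eef_pos: [0.5342, -0.3196, 0.2761]
eef_rot: [-0.608, 0.794, 0.0, -0.003]
force: [-0.2, -1.9, -1.2]
width: 0.705
```

Call:
apply_moves([
  [[0.3,0,0,0,0],[0.3,0,0,0,0],[0.3,0,0,0,0]],
])

```text
time_s: 25.3
eef_pos: [0.539, -0.3103, 0.2774]
eef_rot: [-0.613, 0.79, 0.001, 0.001]
force: [0.8, -0.1, 0.4]
width: 0.7
```

Run:
```python
from h import *
p,d,T=grab('wrist','w16');np.savez('w16.npz',p=p,d=d,T=T);print(r.state()['eef_pos'])
p,d,T=grab('top','t16');np.savez('t16.npz',p=p,d=d,T=T)
a=p[130:300,250:480,::-1];cv2.imwrite('pics/t16c.png',cv2.resize(a,None,fx=3.4,fy=3.4,interpolation=cv2.INTER_CUBIC))
```

```text
[ 0.53897269 -0.31044416  0.27755885]
```

View pics/w16.png

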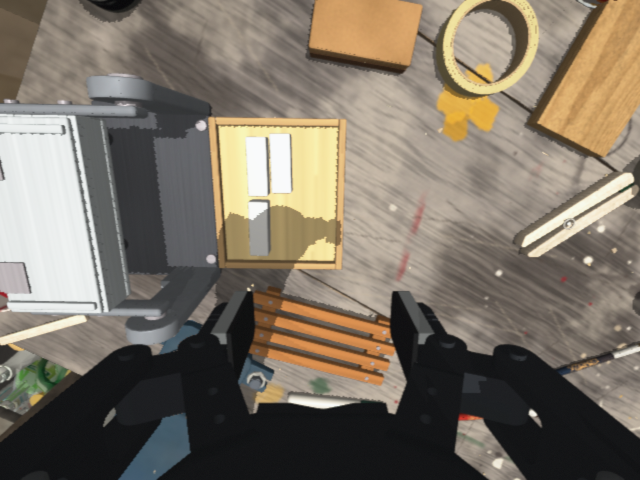

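View pics/t16c.png

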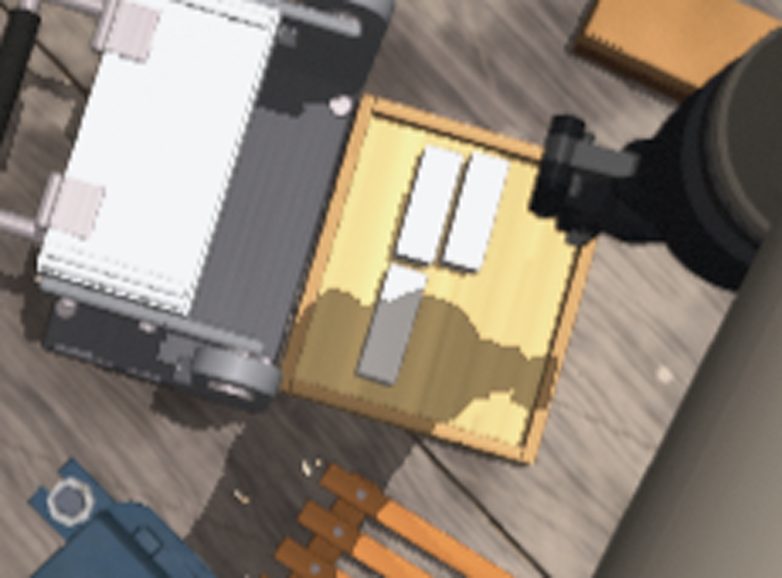

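```bash
cat > bl.py <<'E'
from h import *
import sys
def blanks(p,d,T,n,roi,z=.034):
    hsv=cv2.cvtColor(p,cv2.COLOR_RGB2HSV).astype(int);H,S,V=hsv[...,0],hsv[...,1],hsv[...,2]
    m=((S<40)&(V>100)).astype(np.uint8);k=np.zeros_like(m);k[roi[1]:roi[3],roi[0]:roi[2]]=1;m*=k
    m=cv2.morphologyEx(m,cv2.MORPH_OPEN,np.ones((3,3)))
    P=cloud(n,d,T);cs,_=cv2.findContours(m,cv2.RETR_EXTERNAL,cv2.CHAIN_APPROX_NONE);o=[]
    for c in cs:
        if cv2.contourArea(c)<150: continue
        mm=np.zeros_like(m);cv2.drawContours(mm,[c],-1,1,-1)
        q=ray(n,c[:,0,:].astype(float),z,T);c_,s,a=rect(q)
        print(n,c[:,0].mean(0).round(),'ctr',c_,'size',s,'ang',a,'z',np.nanmedian(P[mm>0][:,2]).round(4),'stand',(stand(np.array(c_)/1000)*1000).round(1))
if __name__=='__main__':
    for n,f,roi in [('wrist','w16.npz',(225,125,340,262)),('top','t16.npz',(345,165,410,250))]:
        z=np.load(f);blanks(z['p'],z['d'],z['T'],n,roi)
    z=np.load('w16.npz');p=z['p'];T=z['T'];hsv=cv2.cvtColor(p,cv2.COLOR_RGB2HSV).astype(int);H,S,V=hsv[...,0],hsv[...,1],hsv[...,2]
    m=(S>140)&(H<20)&(V>80); v,u=np.where(m&(np.mgrid[0:480,0:640][0]>285)&(np.mgrid[0:480,0:640][0]<390)&(np.mgrid[0:480,0:640][1]>250)&(np.mgrid[0:480,0:640][1]<395));print('rack wr',rect(ray('wrist',np.c_[u,v].astype(float),.026,T)))
E
python3 bl.py
```

```text
wrist [258. 227.] ctr [ 532.8 -231.5] size [22.8 65.7] ang 73.2 z 0.0347 stand [[-32.4 -74. ]]
wrist [257. 166.] ctr [ 599.  -251.1] size [23.9 62.2] ang 75.5 z 0.0346 stand [[ 36.7 -75.5]]
wrist [280. 163.] ctr [ 595.8 -276.7] size [22.8 61.8] ang 75.7 z 0.0346 stand [[  40.3 -101.1]]
top [365. 225.] ctr [ 530.5 -232.5] size [21.6 64.5] ang 74.1 z 0.0336 stand [[-34.3 -75.6]]
top [389. 192.] ctr [ 594.9 -277.9] size [22.  64.4] ang 75.8 z 0.0335 stand [[  39.7 -102.5]]
top [376. 190.] ctr [ 598. -252.] size [22.5 64.4] ang 75.1 z 0.0334 stand [[ 35.9 -76.6]]
rack wr (array([ 372.9, -264.9]), array([193.9,  97.5]), 60.4)
```

Call:
apply_moves([
  [[0.5,-0.002,0.02,0,-0.015],[0.5,-0.002,0.02,0,-0.02],[0.5,-0.002,0.02,0,0],[0.5,-0.0015,0.0185,0,0],[0.5,0,0,-0.03,0],[0.5,0,0,-0.035,0],[0.5,0,0,-0.035,0],[0.5,0,0,-0.035,0],[0.5,0,0,-0.035,0],[0.5,0,0,-0.03,0],[0.5,0,0,-0.015,0],[0.5,0,0,0,0],[0.5,0,0,0,0],[0.5,0,0,0,0]],
])

```text
time_s: 26.57
eef_pos: [0.5322, -0.2343, 0.0645]
eef_rot: [-0.598, 0.801, -0.001, 0.001]
force: [0.2, -0.7, 0.6]
width: 0.497
```

Run:
```python
from h import *
p,d,T=grab('wrist','w17');st=r.state();print(st['eef_pos'],st['width'],st['joint_positions'])
```

```text
[ 0.53244135 -0.23461517  0.06499075] 0.49922213494753964 [ 0.43562308  0.51516622 -0.06938669  1.64423188  0.04106143  0.979298
 -1.50670425]
```

View pics/w17.png

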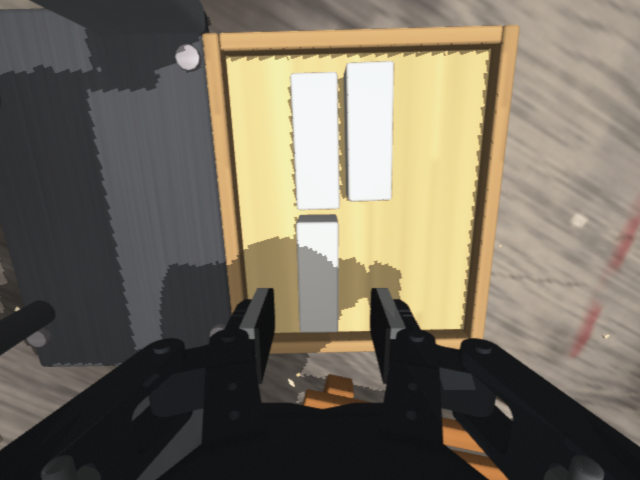

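Run:
```python
from h import *
from bl import blanks
p,d,T=grab('wrist')
blanks(p,d,T,'wrist',(260,55,410,345))
c=ray('wrist',[(299,222),(338,222),(338,331),(300,331)],.034,T);print(c.round(4),c.mean(0))
```

```text
wrist [317. 274.] ctr [ 533.2 -231.1] size [21.5 67. ] ang 74.2 z 0.0347 stand [[-32.1 -73.5]]
wrist [315. 141.] ctr [ 599.1 -249.9] size [21.8 63.5] ang 75.3 z 0.0347 stand [[ 36.4 -74.3]]
wrist [369. 131.] ctr [ 596.1 -275.8] size [22.  63.5] ang 75.8 z 0.0348 stand [[  40.4 -100.1]]
[[ 0.5648 -0.2308  0.034 ]
 [ 0.5591 -0.2501  0.034 ]
 [ 0.4983 -0.233   0.034 ]
 [ 0.5045 -0.2124  0.034 ]] [ 0.53167613 -0.23158891  0.034     ]
```

Call:
apply_moves([
  [[0.5,0,0.002,-0.02,0.01],[0.5,0,0.001,-0.02,0],[0.5,0,0,-0.009,0],[0.5,0,0,0,0],[0.8,0,0,0,0],[1,0,0,0,0],[1,0,0,0,0],[1,0,0,0,0],[1,0,0,0,0],[1,0,0,0,0]],
])

```text
time_s: 27.5
eef_pos: [0.5319, -0.2321, 0.0154]
eef_rot: [-0.602, 0.799, -0.001, 0.001]
force: [-0.8, 0.0, 6.7]
width: 0.24
```

Call:
apply_moves([
  [[1,0,0,0.02,0],[1,0,0,0.03,0],[1,0,0,0.03,0],[1,-0.01,-0.005,0.02,-0.03],[1,-0.02,-0.009,0.02,-0.03],[1,-0.025,-0.012,0,-0.03],[1,-0.025,-0.012,0,-0.03],[1,-0.025,-0.012,0,-0.03],[1,-0.025,-0.012,0,-0.03],[1,-0.025,-0.012,0,-0.03],[1,-0.025,-0.011,0,-0.02],[1,-0.018,-0.007,0,-0.02],[1,0,0,0,0],[1,0,0,0,0],[1,0,0,0,0]],
])

```text
time_s: 28.75
eef_pos: [0.3337, -0.3227, 0.1339]
eef_rot: [-0.498, 0.867, -0.0, 0.001]
force: [0.4, 0.1, 0.5]
width: 0.241
```

Run:
```python
from h import *
p,d,T=grab('wrist','w18');st=r.state();print(st['eef_pos'],st['width'],st['eef_rot'])
p,d,T=grab('top','t18');p,d,T=grab('side','s18')
```

```text
[ 0.334058  -0.3225181  0.1338709] 0.2418115074306678 [-4.98653487e-01  8.66801204e-01 -1.33902405e-04  5.95807492e-04]
```

View pics/w18.png

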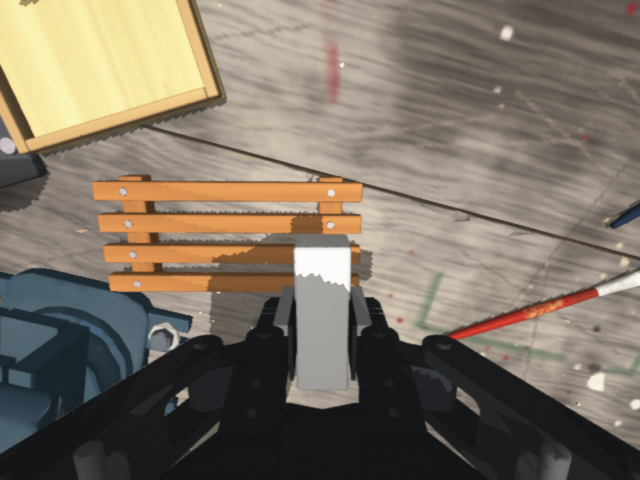

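View pics/t18.png

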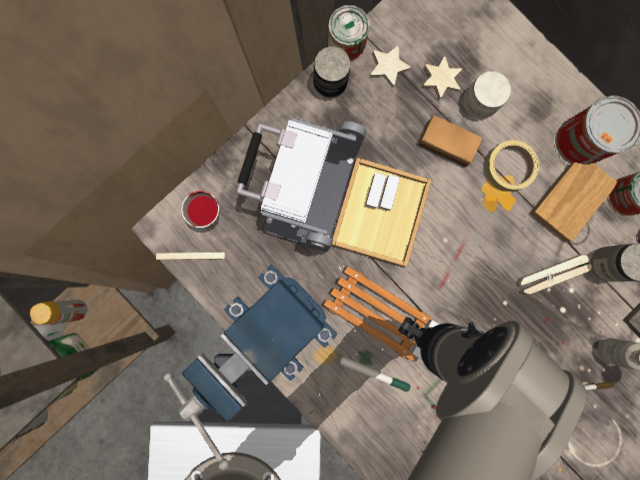

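View pics/s18.png

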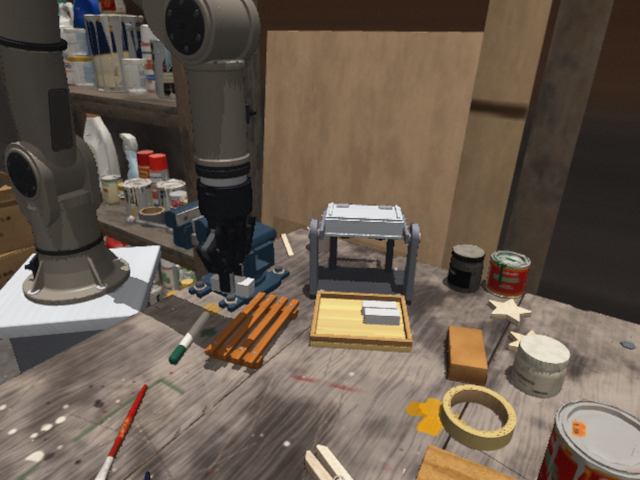

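Run:
```python
from h import *
T=wfc('wrist',r.state())
c=ray('wrist',[(93,182),(363,184),(361,291),(112,291)],.026,T);print(c.round(4),c.mean(0).round(4))
for i in range(4):
    e=c[(i+1)%4]-c[i];print(np.linalg.norm(e).round(4),np.degrees(np.arctan2(e[1],e[0])).round(1))
```

```text
[[ 0.453  -0.2005  0.026 ]
 [ 0.3543 -0.3678  0.026 ]
 [ 0.2814 -0.3268  0.026 ]
 [ 0.3798 -0.1572  0.026 ]] [ 0.3671 -0.2631  0.026 ]
0.1943 -120.5
0.0836 150.7
0.1961 59.9
0.0851 -30.6
```

Call:
apply_moves([
  [[1,-0.001,0,-0.03,0],[1,0,0,-0.03,0],[1,0,0,-0.02,0],[1,0,0,-0.012,0],[1,0,0,-0.006,0],[1,0,0,-0.005,0],[1,0,0,0,0],[1,0,0,0,0]],
])

```text
time_s: 29.57
eef_pos: [0.3324, -0.3237, 0.0314]
eef_rot: [-0.498, 0.867, -0.001, 0.0]
force: [0.5, -0.4, 0.1]
width: 0.244
```

Call:
apply_moves([
  [[1,0,0,-0.0015,0],[1,0,0,0,0],[0.6,0,0,0,0],[0.6,0,0,0,0],[0.6,0,0,0,0],[0.6,0,0,0.01,0],[0.6,0,0,0.03,0],[0.6,0,0,0.03,0],[0.4,0,0,0.03,0],[0.2,0,0,0.03,0],[0,0.01,0.002,0.02,0.12],[0,0.02,0.003,0,0.12],[0,0.02,0.003,0,0.12],[0,0.02,0.003,0,0.12],[0,0.02,0.004,0,0.12],[0,0.02,0.004,0,0.12],[0,0.02,0.004,0,0.12],[0,0.02,0.004,0,0.12],[0,0.02,0.004,0,0.12],[0,0.02,0.004,0,0.12]],
])

```text
time_s: 31.23
eef_pos: [0.5223, -0.2883, 0.1801]
eef_rot: [0.902, -0.432, 0.0, 0.0]
force: [0.2, -0.6, 0.4]
width: 1.0
```

Call:
apply_moves([
  [[0,0.02,0.003,0,0.12],[0,0.02,0.003,0,0.12],[0,0.02,0.003,0,0.12],[0,0.01,0.003,0,0.12],[0,0.0035,0,0,0.12],[0,0,0,0,0.045],[0,0,0,0,0],[0,0,0,0,0],[0,0,0,0,0]],
])

```text
time_s: 31.98
eef_pos: [0.5947, -0.2767, 0.1797]
eef_rot: [0.992, -0.128, 0.0, 0.0]
force: [-0.4, 0.4, 0.0]
width: 1.003
```

Run:
```python
from h import *
from bl import blanks
p,d,T=grab('wrist','w19');st=r.state();print(st['eef_pos'],st['width'],st['eef_rot'],st['joint_positions'])
p,d,T=grab('top','t19')
p,d,T=grab('side','s19')
```

```text
[ 0.59470175 -0.27668886  0.17967769] 1.001502453654541 [ 9.91795404e-01 -1.27835124e-01  2.82234009e-05  2.36587966e-04] [ 0.60082593  0.58205054 -0.31997091  1.25799711  0.17952269  1.32885434
  0.03099414]
```

View pics/w19.png

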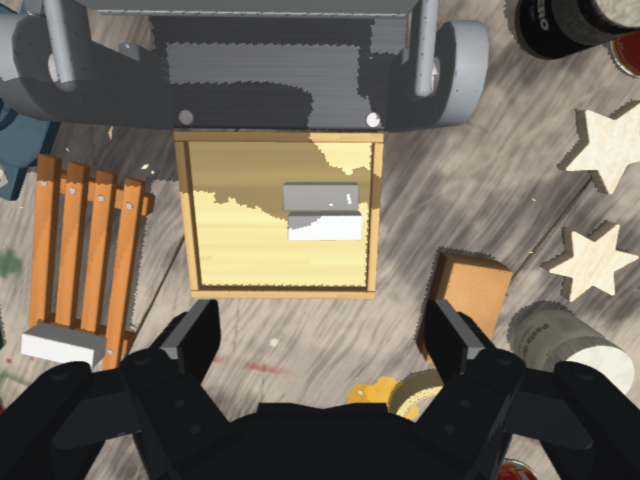

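View pics/s19.png

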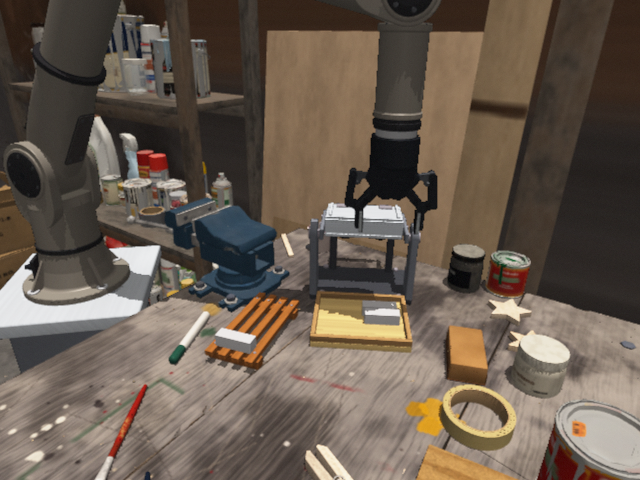

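Run:
```python
from h import *
T=wfc('wrist',r.state())
c=ray('wrist',[(288,217),(360,214),(362,240),(289,241)],.034,T);print(c.round(4),c.mean(0).round(4))
c=ray('wrist',[(175,132),(383,132),(376,297),(195,298)],.024,T);print(stand(c).round(4),stand(c).mean(0))
```

```text
[[ 0.5683 -0.259   0.034 ]
 [ 0.6282 -0.272   0.034 ]
 [ 0.6248 -0.2948  0.034 ]
 [ 0.5632 -0.2797  0.034 ]] [ 0.5961 -0.2764  0.034 ]
[[-0.0837 -0.0231]
 [ 0.0875 -0.0212]
 [ 0.0899 -0.1694]
 [-0.0809 -0.1723]] [ 0.00322437 -0.09649239]
```

Call:
apply_moves([
  [[0,0.001,0,-0.03,0],[0,0,0,-0.035,0],[0,0,0,-0.035,0],[0,0,0,-0.03,0],[0,0,0,-0.02,0],[0,0,0,-0.01,0],[0,0,0,0,0],[0,0,0,0,0]],
])

```text
time_s: 32.8
eef_pos: [0.5964, -0.2766, 0.0199]
eef_rot: [0.992, -0.127, 0.0, 0.0]
force: [0.5, 0.3, 0.3]
width: 1.001
```

Run:
```python
from h import *
p,d,T=grab('wrist','w20');st=r.state();print(st['eef_pos'],st['width'],st['force'])
p,d,T=grab('side','s20')
a=p[240:370,300:460,::-1];cv2.imwrite('pics/s20c.png',cv2.resize(a,None,fx=5,fy=4.6,interpolation=cv2.INTER_CUBIC))
```

```text
[ 0.59746245 -0.27688149  0.02110525] 0.9962893758900241 [-0.1943546  -0.39097301  1.17423444]
```

View pics/s20c.png

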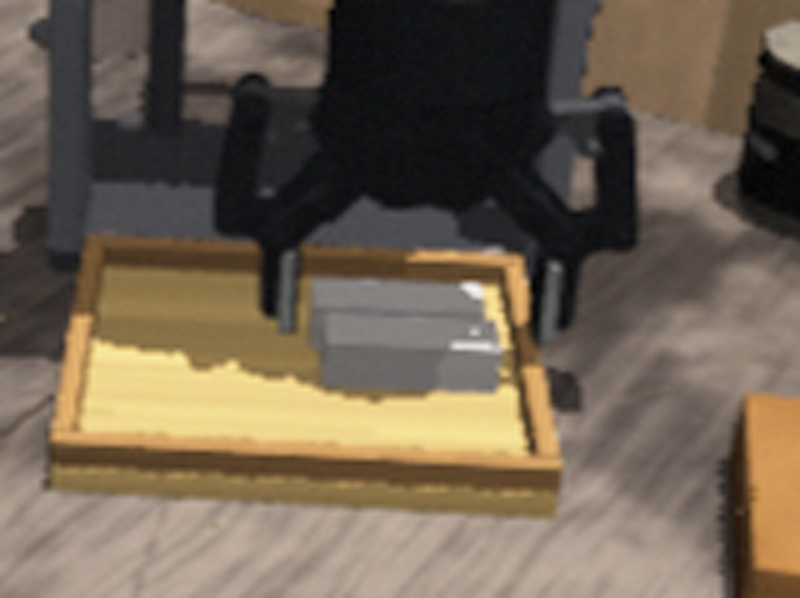

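View pics/w20.png

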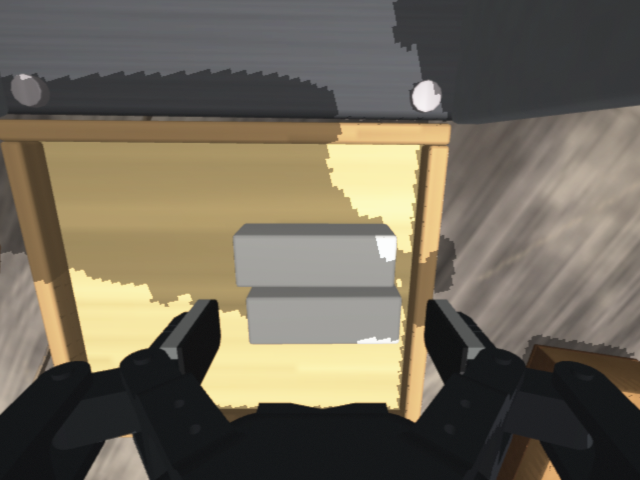

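Call:
apply_moves([
  [[0.1,0,0,0,0],[0.15,0,0,0,0],[0.2,0,0,0,0],[0.25,0,0,0,0],[0.3,0,0,0,0],[0.3,0,0,0,0],[0.3,0,0,0,0]],
])

```text
time_s: 33.48
eef_pos: [0.5969, -0.2767, 0.0207]
eef_rot: [0.992, -0.127, 0.001, 0.0]
force: [-0.2, 1.0, 5.6]
width: 0.725
```

Run:
```python
from h import *
p,d,T=grab('wrist','w21');st=r.state();print(st['eef_pos'],st['width'],st['force'])
p,d,T=grab('side','s21')
a=p[240:370,300:460,::-1];cv2.imwrite('pics/s21c.png',cv2.resize(a,None,fx=5,fy=4.6,interpolation=cv2.INTER_CUBIC))
```

```text
[ 0.59686094 -0.27668958  0.02068913] 0.727917419739758 [-0.95923114 -0.40247467  6.04726996]
```

View pics/s21c.png

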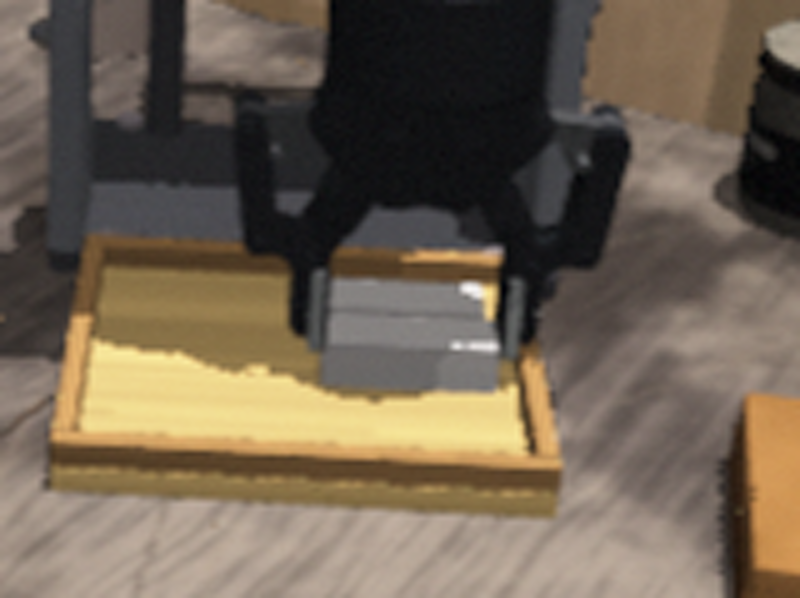

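View pics/w21.png

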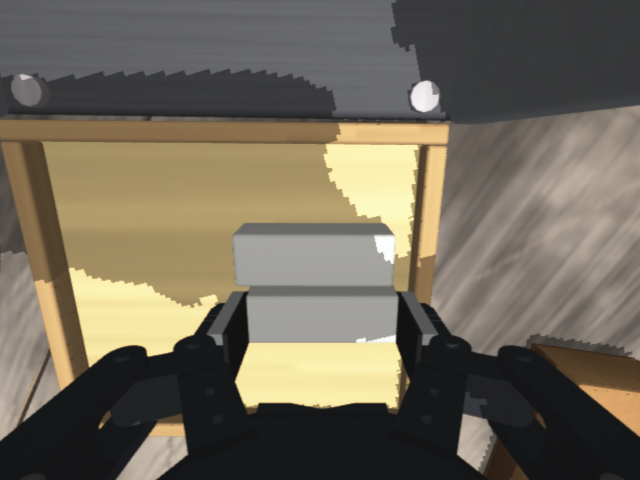

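Call:
apply_moves([
  [[0.5,0,0,0,0],[0.7,0,0,0,0],[1,0,0,0,0],[1,0,0,0,0],[1,0,0,0.01,0],[1,0,0,0.02,0],[1,0,0,0.03,0],[1,0,0,0,0],[1,0,0,0,0]],
])

```text
time_s: 34.33
eef_pos: [0.5978, -0.2769, 0.082]
eef_rot: [0.992, -0.127, 0.002, 0.001]
force: [-0.6, 0.2, -0.9]
width: 0.725
```

Run:
```python
from h import *
p,d,T=grab('wrist','w22');st=r.state();print(st['eef_pos'],st['width'],st['force'])
```

```text
[ 0.59625988 -0.27653153  0.08007293] 0.7282947854583572 [-1.12501476 -0.16375381 -0.3814856 ]
```

View pics/w22.png

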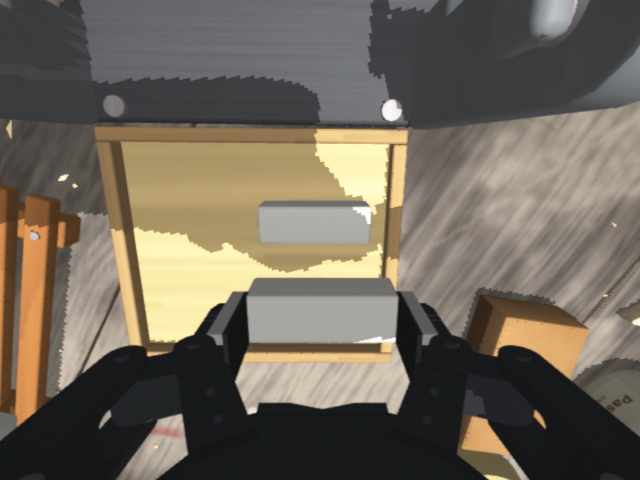

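Call:
apply_moves([
  [[1,-0.01,0,0.01,-0.02],[1,-0.02,0,0,-0.03],[1,-0.025,0,0,-0.03],[1,-0.025,-0.001,0,-0.03],[1,-0.025,-0.001,0,-0.03],[1,-0.025,-0.001,0,-0.03],[1,-0.025,0,0,-0.03],[1,-0.025,0,0,-0.03],[1,-0.025,0,0,-0.03],[1,-0.02,0,0,-0.012],[1,-0.014,0,0,0],[1,0,0,0,0],[1,0,0,0,0],[1,0,0,0,0]],
])

```text
time_s: 35.55
eef_pos: [0.3579, -0.2791, 0.089]
eef_rot: [0.966, -0.26, 0.0, -0.0]
force: [-0.3, -0.7, -0.5]
width: 0.73
```

Run:
```python
from h import *
p,d,T=grab('wrist','w23');st=r.state();print(st['eef_pos'],st['width'],st['eef_rot'])
grab('top','t23')
```

```text
[ 0.35820416 -0.27906762  0.08913299] 0.7316947111967638 [ 9.65654835e-01 -2.59827923e-01  3.44571077e-04 -2.68486659e-04]
```

View pics/w23.png

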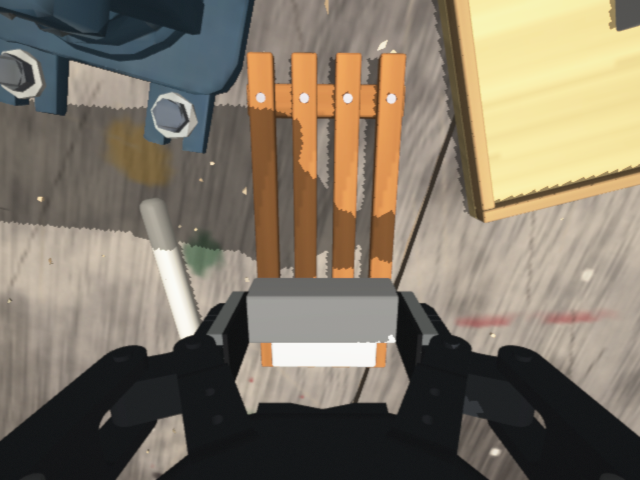

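View pics/t23.png

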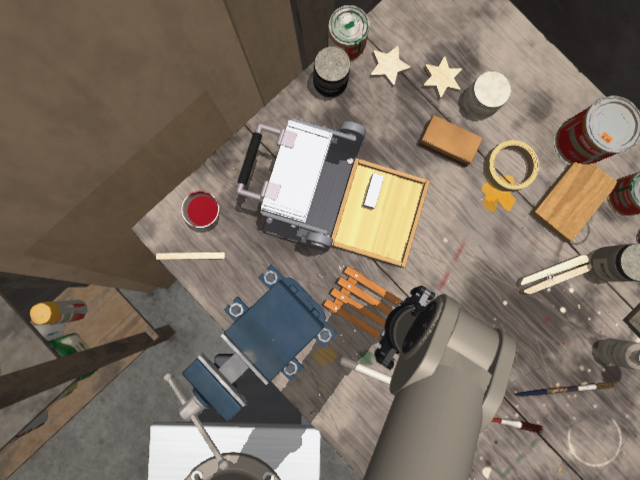

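Call:
apply_moves([
  [[1,0,0,-0.02,0],[1,0,0,-0.018,0],[1,0,0,-0.01,0],[1,0,0,-0.005,0],[1,0,0,0,0],[1,0,0,-0.001,0],[1,0,0,0,0]],
])

```text
time_s: 36.23
eef_pos: [0.3577, -0.2797, 0.0358]
eef_rot: [0.966, -0.26, 0.001, 0.0]
force: [0.5, 0.6, 0.3]
width: 0.726
```

Call:
apply_moves([
  [[1,0,0,-0.001,0],[1,0,0,0,0],[0.1,0,0,0,0],[0,0,0,0,0],[0,0,0,0,0],[0,0,0,0,0],[0,0,0,0.01,0],[0,0,0,0.03,0],[0,0,0,0.03,0],[0,0,0,0.03,0],[0,0,0,0.03,0],[0.2,0.02,0.002,0.01,-0.118],[0.3,0.02,0.002,0,-0.118],[0.4,0.025,0.003,0,-0.118],[0.5,0.025,0.003,0,-0.118],[0.5,0.025,0.003,0,-0.118],[0.5,0.025,0.003,0,-0.118],[0.5,0.025,0.003,0,-0.118],[0.5,0.025,0.003,0,-0.118],[0.5,0.025,0.003,0,-0.118]],
])

```text
time_s: 37.9
eef_pos: [0.5731, -0.254, 0.175]
eef_rot: [-0.699, 0.715, -0.0, 0.0]
force: [0.1, -1.1, 0.3]
width: 0.502
```

Call:
apply_moves([
  [[0.5,0.02,0.003,0,-0.118],[0.5,0.006,0.001,0,-0.118],[0.5,0,0,0,-0.006],[0.5,0,0,0,0],[0.5,0,0,0,0],[0.5,0,0,0,0]],
])

```text
time_s: 38.4
eef_pos: [0.597, -0.2512, 0.1747]
eef_rot: [-0.61, 0.793, -0.0, -0.0]
force: [0.1, 0.4, -0.0]
width: 0.499
```

Run:
```python
from h import *
from bl import blanks
p,d,T=grab('wrist','w24');st=r.state();print(st['eef_pos'],st['width'],st['eef_rot'],st['joint_positions'][6])
x=R.from_quat(st['eef_rot']).as_matrix()[:,0];print('jaw',np.degrees(np.arctan2(x[1],x[0])))
blanks(p,d,T,'wrist',(150,60,500,420))
p,d,T=grab('side','s24')
```

```text
[ 0.59705492 -0.25118134  0.17473566] 0.4963596384757108 [-6.09370027e-01  7.92885948e-01 -5.84173143e-05 -1.98889210e-04] -1.4960789901484188
jaw -104.91206497437544
wrist [321. 366.] ctr [ 453.2 -219.8] size [97.3 59.8] ang 75.1 z 0.0005 stand [[-112.2  -83.7]]
wrist [316. 226.] ctr [ 599.3 -246. ] size [21.5 65. ] ang 75.5 z 0.0347 stand [[ 35.6 -70.5]]
wrist [220. 211.] ctr [ 633.9 -171.1] size [51.3 95.2] ang 19.1 z 0.0127 stand [[49.3 10.8]]
wrist [173. 161.] ctr [ 678.6 -151.5] size [42.  52.8] ang 67.3 z 0.1587 stand [[87.3 41.5]]
wrist [388. 169.] ctr [ 607.7 -341. ] size [293.6 160.1] ang 26.2 z 0.0008 stand [[  68.7 -160. ]]
```

View pics/w24.png

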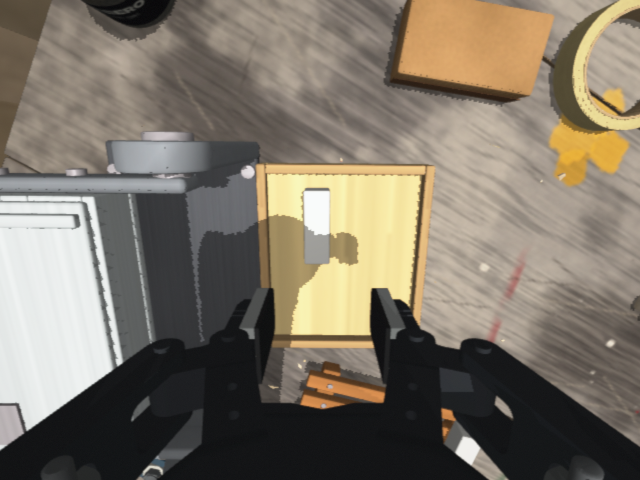

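View pics/s24.png

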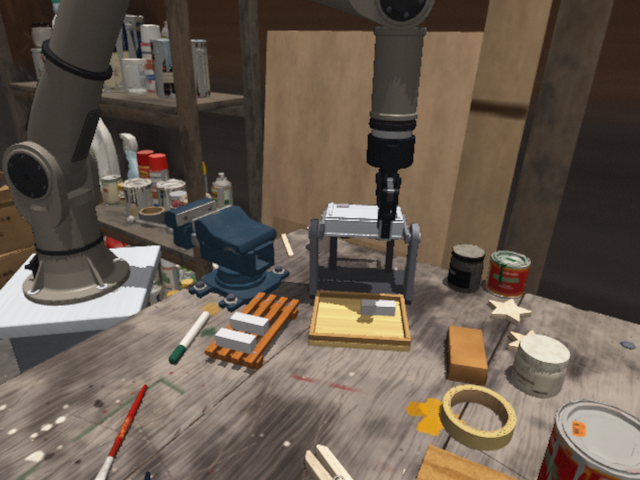

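Call:
apply_moves([
  [[0.5,0.0015,0.002,-0.03,0.005],[0.5,0,0,-0.035,0],[0.5,0,0,-0.035,0],[0.5,0,0,-0.03,0],[0.5,0,0,-0.02,0],[0.5,0,0,-0.009,0],[0.5,0,0,0,0],[0.8,0,0,0,0],[1,0,0,0,0],[1,0,0,0,0],[1,0,0,0,0],[1,0,0,0,0],[1,0,0,0,0],[1,0,0,0.02,0],[1,0,0,0.03,0],[1,0,0,0.03,0],[1,0,0,0,0]],
])

```text
time_s: 39.92
eef_pos: [0.6042, -0.25, 0.1028]
eef_rot: [-0.611, 0.791, -0.006, 0.004]
force: [1.4, -0.2, 0.8]
width: 0.24
```

Run:
```python
from h import *
p,d,T=grab('wrist','w25');st=r.state();print(st['eef_pos'],st['width'],st['force'])
```

```text
[ 0.60279665 -0.24945947  0.1000998 ] 0.2398295891092793 [-0.35602694 -0.27183784  0.2651334 ]
```

View pics/w25.png

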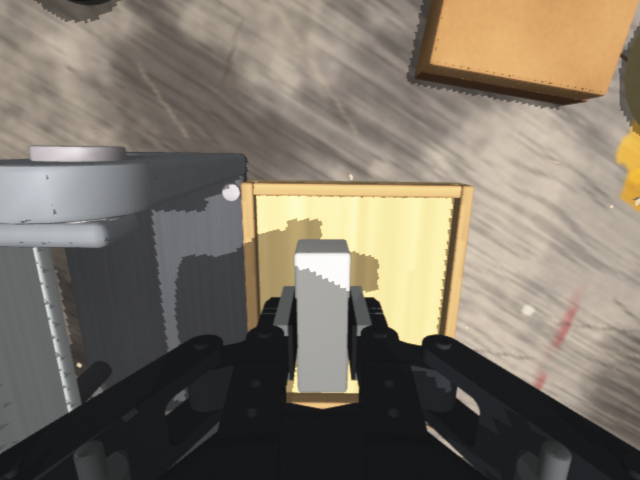

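Call:
apply_moves([
  [[1,-0.01,0,0,-0.02],[1,-0.02,0.001,0,-0.03],[1,-0.025,0.002,0,-0.03],[1,-0.025,0.002,0,-0.03],[1,-0.025,0.002,0,-0.03],[1,-0.025,0.002,0,-0.03],[1,-0.025,0.002,0,-0.03],[1,-0.025,0.002,0,-0.03],[1,-0.02,0.001,0,-0.03],[1,-0.01,0.001,0,-0.014],[1,-0.005,0,0,0],[1,0,0,0,0],[1,0,0,0,0],[1,0,0,0,0]],
])

```text
time_s: 41.13
eef_pos: [0.3862, -0.2334, 0.0954]
eef_rot: [-0.498, 0.867, -0.001, 0.001]
force: [0.4, 0.2, 0.3]
width: 0.242
```

Run:
```python
from h import *
p,d,T=grab('wrist','w26');st=r.state();print(st['eef_pos'],st['width'],st['force'])
x=R.from_quat(st['eef_rot']).as_matrix()[:,0];print('jaw',np.degrees(np.arctan2(x[1],x[0])))
grab('top','t26');grab('side','s26')
```

```text
[ 0.3860047  -0.23337131  0.0954007 ] 0.23905284062288198 [-0.23473845  0.26179291  0.77199182]
jaw -120.23729757348889
```

View pics/w26.png

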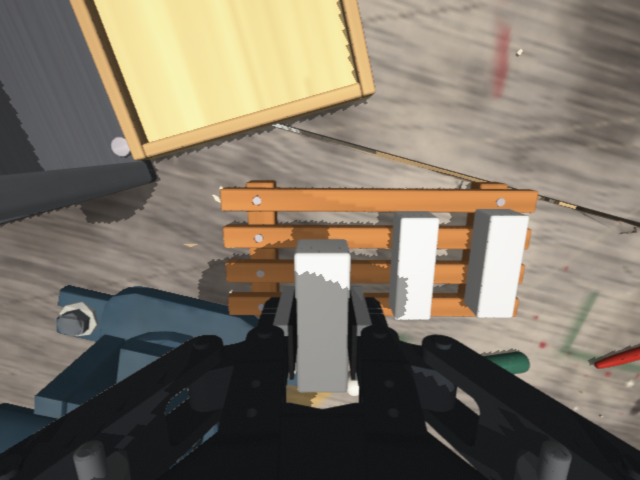

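View pics/t26.png

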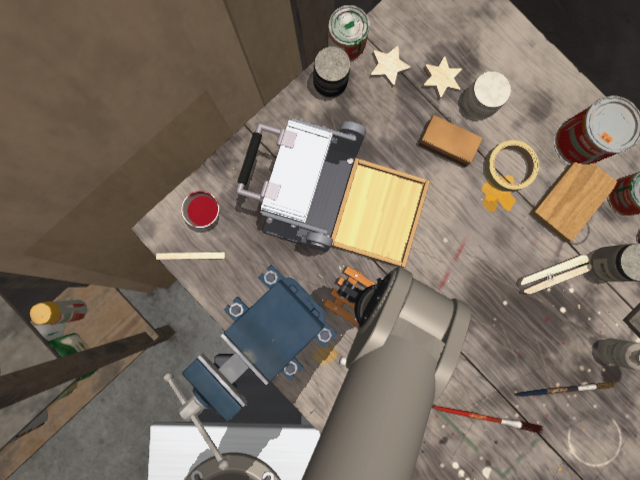

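Call:
apply_moves([
  [[1,0,0,-0.02,0],[1,0,0,-0.02,0],[1,0,0,-0.012,0],[1,0,0,-0.008,0],[1,0,0,-0.004,0],[1,0,0,0,0],[1,0,0,0,0]],
])

```text
time_s: 41.87
eef_pos: [0.3855, -0.2337, 0.0318]
eef_rot: [-0.498, 0.867, -0.001, 0.0]
force: [-0.3, 1.1, -1.3]
width: 0.238
```

Call:
apply_moves([
  [[1,0,0,-0.0015,0],[1,0,0,0,0],[0.7,0,0,0,0],[0.6,0,0,0,0],[0.6,0,0,0,0],[0.6,0,0,0,0],[0.6,0,0,0.01,0],[0.6,0,0,0.03,0],[0.6,0,0,0.03,0],[0.6,0,0,0.03,0],[0.6,0,0,0.03,0],[0.6,0,0,0.03,0],[0.6,0,-0.03,0.02,0],[0.6,0,-0.04,0,0],[0.6,0,-0.04,0,0],[0.6,0,-0.04,0,0],[0.6,0,-0.04,0,0],[0.6,0,-0.03,0,0],[0.6,0,0,0,0],[0.6,0,0,0,0]],
])

```text
time_s: 43.53
eef_pos: [0.3831, -0.4551, 0.2085]
eef_rot: [-0.496, 0.868, 0.001, -0.001]
force: [0.2, 1.6, 0.6]
width: 0.398
```

Run:
```python
from h import *
p,d,T=grab('top','t27');np.savez('t27.npz',p=p,d=d,T=T)
a=p[90:390,180:480,::-1];cv2.imwrite('pics/t27c.png',cv2.resize(a,None,fx=2,fy=2,interpolation=cv2.INTER_CUBIC))
p,d,T=grab('side','s27');a=p[180:400,190:490,::-1];cv2.imwrite('pics/s27c.png',cv2.resize(a,None,fx=2.6,fy=2.6,interpolation=cv2.INTER_CUBIC));print(r.state()['time_s'],r.state()['eef_pos'])
```

```text
43.6333 [ 0.38503794 -0.45194852  0.20923128]
```

View pics/t27c.png

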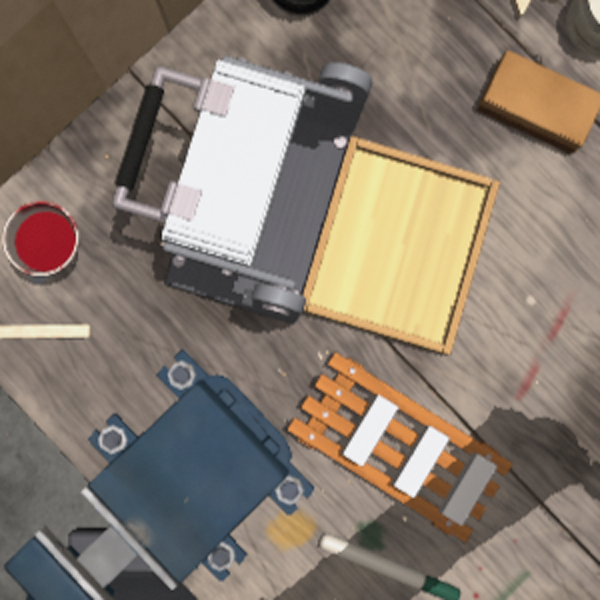

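View pics/s27c.png

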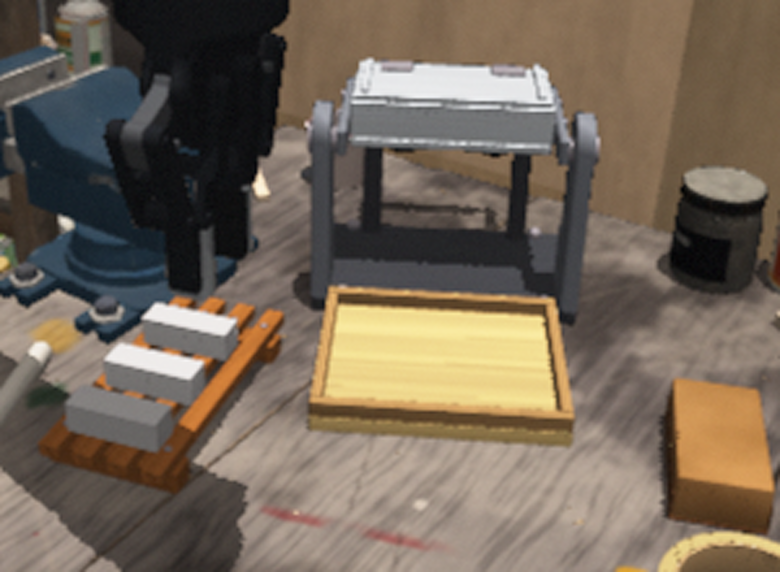

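```bash
python3 - <<'E'
from h import *
from bl import blanks
z=np.load('t27.npz');p,d,T=z['p'],z['d'],z['T']
P=cloud('top',d,T)
hsv=cv2.cvtColor(p,cv2.COLOR_RGB2HSV).astype(int)
m=((hsv[...,1]<45)&(hsv[...,2]>75)&(P[...,2]>.04)&(P[...,2]<.06)).astype(np.uint8)
k=np.zeros_like(m);k[265:365,335:440]=1;m=cv2.morphologyEx(m*k,cv2.MORPH_OPEN,np.ones((3,3)))
cs,_=cv2.findContours(m,cv2.RETR_EXTERNAL,cv2.CHAIN_APPROX_NONE)
rc=np.array([.367,-.263]);a=np.radians(59.7);RY=np.array([np.cos(a),np.sin(a)]);RX=np.array([RY[1],-RY[0]])
for c in cs:
    if cv2.contourArea(c)<80: continue
    q=rect(ray('top',c[:,0].astype(float),.048,T));v=np.array(q[0])/1000-rc
    mm=np.zeros_like(m);cv2.drawContours(mm,[c],-1,1,-1)
    print(q,'rack xy',(v@RX*1000).round(1),(v@RY*1000).round(1),'z',np.nanpercentile(P[mm>0][:,2],[10,50,90]).round(3))
E
python3 tr.py
```

```text
(array([ 331.4, -323.8]), array([24. , 62.9]), 59.7) rack xy -0.1 -70.5 z [0.045 0.047 0.05 ]
(array([ 355.2, -280.3]), array([22.9, 62.9]), 59.7) rack xy -1.5 -20.9 z [0.045 0.048 0.049]
(array([ 382.1, -233.2]), array([22.7, 62.9]), 59.9) rack xy -2.0 33.3 z [0.046 0.048 0.05 ]
y+ (np.float64(-24.5), 'slope deg', np.float64(-0.25))
x+ (np.float64(83.9), 'slope deg', np.float64(0.37)) x- (np.float64(-89.1), 'slope deg', np.float64(0.51))
y- (np.float64(-172.8), 'slope deg', np.float64(-0.45))
[[-116.7113107  -324.99357297]] 0.4019085656684794
```

```bash
python3 -c "
from bench import r
print(r.sign_off())"
```

```text
the job is handed in; nothing more can be done
None
```

The job is done and handed in at about 44 s: the mould is demoulded and the three blanks I found are lying on the curing rack.

**What I did:**
- Dragged the tray against the stand.
- Rolled the mould over by its handle.
- Pressed both ejector buttons until they bottomed out, at about 14 mm of travel and 21 N each.
- Rolled the mould back upright; its lid shut.
- Moved the blanks to the rack one at a time.

**Last checks:**
- **Blanks:** they lie flat across the slats with their tops 48 mm up. Their centres are 50 and 54 mm apart, so the gaps are about 28 mm or more.
- **Tray:** about 3 mm off centre and within about 0.5° of square to the stand. The gap to the base plate looked like 2–4 mm.
- **Mould and cup:** the mould is upright with its lid shut, and the paint cup is still standing.

**Measurements that disagreed:** the wrist and top cameras differed by 3–5 mm. I re-centred the stand by about 3 mm from where the handle sat at each end of its roll.

**Not directly confirmed:** no fourth blank appeared. From where the three landed, I took the one in the outer cavity with the near ejector (`blank_3`) to be the absent one. I did not look inside the closed mould, so this rests on the full press of that ejector and on seeing no other blank in the pictures.

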